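# Load the cassette feeder and wind it in with its folding crank

### The arm

A 7-joint arm with a two-finger parallel gripper is mounted at the origin on a cart in front of the work surface, level with it; the furniture and walls round the work are solid. World frame = base frame: x ahead of the robot, y to its left, z up, the work surface at z = 0. Lengths are in m, angles in degrees, forces in N, time in s.
With the tool pointing down it reaches from about 0.425 to 0.875 m from the base axis. Payload 4.7 kg.
Tool frame: the origin (TCP) lies between the finger pads; the fingertips stand 11 mm ahead of it and the grasp point (between the pads) lies 8 mm behind it (env.tcp_to_tips is the distance from the TCP to the fingertips, in m); z points along the fingers, y is the line along which they close (so a half turn about z gives the same grasp; the last joint's range is limited). The gripper opens to 87 mm and grips with 3 to 60 N. Pads are 19 mm wide; open, the fingers measure 117 mm over their backs; the gripper's body (75 mm by 190 mm) begins 51 mm behind the grasp point.
Start: joints at [72.198, 18.392, -4.016, 83.108, 1.295, 78.541, -3.26], TCP at [0.207, -0.616, 0.234] pointing down, gripper open.
Joint ranges: [-163.93, 163.93], [-17.29, 119.83], [-79.2, 71.16], [3.27, 140.29], [-89.18, 269.18], [5.43, 117.66], [-154.24, 154.24]. Speed limits (degrees/s): [147.25, 147.25, 180, 180, 180, 180, 180].

### API

Orientations are given as [roll, pitch, yaw] about the fixed x, y, z axes, in that order (R = Rz(yaw) Ry(pitch) Rx(roll)).
In Python, from cell import env, viewer gives the robot as it stands.
- The arm moves only by the tool step_arm, never from a script. Its arguments are lists of equal length, an entry for each row: "delta_pos": the shift along the tool's x, y, z in units of 0.2 m (1.0 is 0.2 m), a list of three; "rot": the turn, a rotation vector about the tool's x, y, z in units of 1.5 rad (1.0 is 1.5 rad), a list of three; "gripper": the gripper command: -1 is shut, 1 is fully open, values between are in proportion. A call has 1 to 20 rows; each row is the pose to reach, as a shift and turn from the pose commanded when the call began, along the tool's axes at that moment; what a row does not reach only later rows make up. A row lasts 1/8 s, in which the tool goes at most 62.5 mm and 10.7 degrees, less where a joint would pass 70% of its speed; a pose out of reach is approached as far as the arm can. A call with a number of a shift or a turn outside -1 to 1 is refused whole. A call with a gripper value outside its range is refused whole. The fingers move at their own pace and stop on an object; "squeeze" is the grip in N (left out, the last holds). Time passes only in rows, so rows that repeat a pose let the fingers close. It gives the time, the measured TCP pose, the force, the opening and the grip force at its end, in the units of the state.
- env.get_obs(): the state, without advancing time (a new reading comes with each control period).
- viewer.read_camera(name): name is "side" or "top" or "wrist"; returns a dict with "img" (400x640x3 uint8, red, green, blue), "fx", "fy", "cx", "cy" (pixels), "pose" (4x4, takes a point from camera to world coordinates). Camera axes: x right, y down, z forward; pixel columns grow to the right and rows downward; lengths in m; the calibration is good to about 2 mm. A picture is of the moment at which its call begins. There is no depth.
- env.sign_off(): hands the job in; it is judged then, once.
The state is a dict: "time_s": time; "qpos": joint angles; "joint_velocities": joint speeds; "effort": joint torques, N m; "tool_pos": TCP position; "tool_rot": TCP orientation; "force": force on the tool from outside, world axes, zero at the start; "wrist_torque": the same for the moment, N m; "grip_width": finger opening in m; "grasp_force": force on a finger pad.
Only numpy, scipy, OpenCV 4.12 (cv2) and the standard library are available. Lean on these libraries where they do the work, as an engineer would, in place of code of your own. Each camera call takes 0.05 s, during which the arm holds its last target. There are 200 camera calls.

### The job

Slide every cassette along a rail of the feeder's carriage until it clicks home against the stop, one to a rail in any order. Only then swing the folded crank handle fully upright, wind it clockwise (seen from above) until the carriage is fully in under the hood, and fold the handle flat again, turning the crank only with the handle out. Do not knock over the cotton jar or the tall carton.

Things in the scene. Friction and masses are not known exactly. Their poses are not given: they have to be found in the camera images.
- feeder: fixed white bench feeder, loaded along its +x (away from the robot); y left, z up; origin on the worktop under the middle seat. Flat apron: x -132 to -46 mm, y +-91, top z 30, level with the aluminium carriage deck behind it (x -46 to 46 when out). Open-fronted hood: x 50 to 145, y +-91, roof z 116. Grey gearbox at its right: x -132 to -38, y -194 to -92, top z 36 mm.
- carriage (a joint): travel of the carriage along the feeder's +x, m: 0 out for loading, 0.080 fully in under the hood (hard stop). Geared to the crank, 40 mm a turn; up to 30 N does not push it along.
- lane0 (a point): seat of the right-hand rail, on the deck (feeder y -54, z 30 mm); axes as the feeder's; moves with the carriage. Home: cassette origin here, its x along or against the lane's. The rail is a T: stem 16 mm wide, 7 high; head 36 wide, 7 to 15 mm above the deck; round nose (radius 18) with its tip 42 mm before the seat.
- lane1 (a point): seat of the middle rail (feeder y 0), else like lane0. Rails are entered from the apron: a cassette set on the apron in line with the rail, origin 90 mm before the seat, lies just clear of the nose at the height to slide straight on.
- lane2 (a point): seat of the left-hand rail (feeder y +54 mm), else like lane0. On each rail a sprung roller gives a click (10 to 16 N) and drops into the cassette's cross groove at the seat; a 20 mm high stop wall stands 1.5 mm beyond the seated cassette's end.
- cassette0: grey cassette 76 mm long (x), 50 wide, 69 high, 0.15 kg, same either way round. Origin: centre of the underside. Body z 0 to 29 mm, with a T-slot along x in its underside (2 mm clearance on the rail); on top a central grip fin 40 long (x), 14 thick (y), z 29 to 69 mm. Two or three cassettes are present.
- cassette1: cassette like cassette0, may be absent
- cassette2: cassette like cassette0, may be absent
- crank_axis (a point): point on the crank's upright axis at the height of the handle's fold pivot, 70 mm above the worktop (feeder x -85, y -143 mm); fixed; axes as the feeder's. The crank arm below is 16 mm wide, its top at z 56 mm. Behind crank and cassettes stands a bench analyser, 0.4 m high (front face at world x 0.60, y -0.32 to 0.24): keep arm and gripper clear of it.
- crank (a joint): turn of the crank, rad: 0 carriage out, 4 pi (two turns) carriage fully in; grows clockwise seen from above; stays where left; needs about 5 to 7 N at the knob. At 0 the handle's fold pivot lies 50 mm from the axis on the feeder's -x side (towards the robot); it goes round with the crank.
- handle (a joint): fold angle of the crank handle, rad: 0 flat (knob over the crank's axis, handle lying along the arm), pi/2 upright at the arm's end (stop). The level fold pivot is square to the arm; the handle stays where left; about 2.5 N at the knob moves it.
- knob_center (a point): centre of the round black knob (26 mm ball) at the handle's end, 50 mm from the fold pivot: z 70 mm when flat, 120 mm upright. The knob spins freely on the handle, so a gripper need not turn with the crank.
- cotton_jar: white jar of cotton balls with metal lid, 68 mm across, 98 high; bystander, origin under its centre
- strip_box: upright carton, 42 x 56 x 108 mm; bystander, origin under its centre

How it is judged (in metres and radians):
On the way, in this order (a step that is already met when the one before it is completed fails the run):
1. every cassette is home on a rail, with the carriage still out (((x of cassette0 in the frame of lane0 between -0.004 and 0.004 m and y of cassette0 in the frame of lane0 between -0.004 and 0.004 m and z of cassette0 in the frame of lane0 between -0.005 and 0.005 m) or (x of cassette0 in the frame of lane1 between -0.004 and 0.004 m and y of cassette0 in the frame of lane1 between -0.004 and 0.004 m and z of cassette0 in the frame of lane1 between -0.005 and 0.005 m) or (x of cassette0 in the frame of lane2 between -0.004 and 0.004 m and y of cassette0 in the frame of lane2 between -0.004 and 0.004 m and z of cassette0 in the frame of lane2 between -0.005 and 0.005 m)) and ((x of cassette1 in the frame of lane0 between -0.004 and 0.004 m and y of cassette1 in the frame of lane0 between -0.004 and 0.004 m and z of cassette1 in the frame of lane0 between -0.005 and 0.005 m) or (x of cassette1 in the frame of lane1 between -0.004 and 0.004 m and y of cassette1 in the frame of lane1 between -0.004 and 0.004 m and z of cassette1 in the frame of lane1 between -0.005 and 0.005 m) or (x of cassette1 in the frame of lane2 between -0.004 and 0.004 m and y of cassette1 in the frame of lane2 between -0.004 and 0.004 m and z of cassette1 in the frame of lane2 between -0.005 and 0.005 m)) and ((x of cassette2 in the frame of lane0 between -0.004 and 0.004 m and y of cassette2 in the frame of lane0 between -0.004 and 0.004 m and z of cassette2 in the frame of lane0 between -0.005 and 0.005 m) or (x of cassette2 in the frame of lane1 between -0.004 and 0.004 m and y of cassette2 in the frame of lane1 between -0.004 and 0.004 m and z of cassette2 in the frame of lane1 between -0.005 and 0.005 m) or (x of cassette2 in the frame of lane2 between -0.004 and 0.004 m and y of cassette2 in the frame of lane2 between -0.004 and 0.004 m and z of cassette2 in the frame of lane2 between -0.005 and 0.005 m)) and value of joint carriage below 0.01 m), for 0.2 s.
2. the crank handle is swung out upright (value of joint handle above 1.4 rad and value of joint carriage below 0.02 m), for 0.1 s.
3. the carriage is wound fully in, the cassettes still home (((x of cassette0 in the frame of lane0 between -0.004 and 0.004 m and y of cassette0 in the frame of lane0 between -0.004 and 0.004 m and z of cassette0 in the frame of lane0 between -0.005 and 0.005 m) or (x of cassette0 in the frame of lane1 between -0.004 and 0.004 m and y of cassette0 in the frame of lane1 between -0.004 and 0.004 m and z of cassette0 in the frame of lane1 between -0.005 and 0.005 m) or (x of cassette0 in the frame of lane2 between -0.004 and 0.004 m and y of cassette0 in the frame of lane2 between -0.004 and 0.004 m and z of cassette0 in the frame of lane2 between -0.005 and 0.005 m)) and ((x of cassette1 in the frame of lane0 between -0.004 and 0.004 m and y of cassette1 in the frame of lane0 between -0.004 and 0.004 m and z of cassette1 in the frame of lane0 between -0.005 and 0.005 m) or (x of cassette1 in the frame of lane1 between -0.004 and 0.004 m and y of cassette1 in the frame of lane1 between -0.004 and 0.004 m and z of cassette1 in the frame of lane1 between -0.005 and 0.005 m) or (x of cassette1 in the frame of lane2 between -0.004 and 0.004 m and y of cassette1 in the frame of lane2 between -0.004 and 0.004 m and z of cassette1 in the frame of lane2 between -0.005 and 0.005 m)) and ((x of cassette2 in the frame of lane0 between -0.004 and 0.004 m and y of cassette2 in the frame of lane0 between -0.004 and 0.004 m and z of cassette2 in the frame of lane0 between -0.005 and 0.005 m) or (x of cassette2 in the frame of lane1 between -0.004 and 0.004 m and y of cassette2 in the frame of lane1 between -0.004 and 0.004 m and z of cassette2 in the frame of lane1 between -0.005 and 0.005 m) or (x of cassette2 in the frame of lane2 between -0.004 and 0.004 m and y of cassette2 in the frame of lane2 between -0.004 and 0.004 m and z of cassette2 in the frame of lane2 between -0.005 and 0.005 m)) and value of joint carriage above 0.077 m and value of joint handle above 1.2 rad), for 0.1 s.
At the end, for the whole second after the job is handed in: every cassette sits home on a rail (within 4 mm along and across, 5 mm in height), the carriage is fully in (at least 75 of 80 mm) and the handle lies folded flat (within 0.15 rad), all let go and at rest (((x of cassette0 in the frame of lane0 between -0.004 and 0.004 m and y of cassette0 in the frame of lane0 between -0.004 and 0.004 m and z of cassette0 in the frame of lane0 between -0.005 and 0.005 m) or (x of cassette0 in the frame of lane1 between -0.004 and 0.004 m and y of cassette0 in the frame of lane1 between -0.004 and 0.004 m and z of cassette0 in the frame of lane1 between -0.005 and 0.005 m) or (x of cassette0 in the frame of lane2 between -0.004 and 0.004 m and y of cassette0 in the frame of lane2 between -0.004 and 0.004 m and z of cassette0 in the frame of lane2 between -0.005 and 0.005 m)) and ((x of cassette1 in the frame of lane0 between -0.004 and 0.004 m and y of cassette1 in the frame of lane0 between -0.004 and 0.004 m and z of cassette1 in the frame of lane0 between -0.005 and 0.005 m) or (x of cassette1 in the frame of lane1 between -0.004 and 0.004 m and y of cassette1 in the frame of lane1 between -0.004 and 0.004 m and z of cassette1 in the frame of lane1 between -0.005 and 0.005 m) or (x of cassette1 in the frame of lane2 between -0.004 and 0.004 m and y of cassette1 in the frame of lane2 between -0.004 and 0.004 m and z of cassette1 in the frame of lane2 between -0.005 and 0.005 m)) and ((x of cassette2 in the frame of lane0 between -0.004 and 0.004 m and y of cassette2 in the frame of lane0 between -0.004 and 0.004 m and z of cassette2 in the frame of lane0 between -0.005 and 0.005 m) or (x of cassette2 in the frame of lane1 between -0.004 and 0.004 m and y of cassette2 in the frame of lane1 between -0.004 and 0.004 m and z of cassette2 in the frame of lane1 between -0.005 and 0.005 m) or (x of cassette2 in the frame of lane2 between -0.004 and 0.004 m and y of cassette2 in the frame of lane2 between -0.004 and 0.004 m and z of cassette2 in the frame of lane2 between -0.005 and 0.005 m)) and value of joint carriage above 0.075 m and value of joint handle below 0.15 rad and velocity of joint carriage below 0.01 m/s and velocity of joint handle below 0.1 rad/s); the robot touches nothing.
It fails at once if the carriage is moved while the crank handle is not out (value of joint carriage between 0.015 and 0.065 m and value of joint handle below 1 rad).
It fails at once if the jar or the carton is knocked over (angle between any of cotton_jar, strip_box's own z axis and vertical above 0.6 rad).
Of cassette0, cassette1, cassette2 only 2 to 3 are there at a start; the rules pass over those that are not, and their reading is None.
At some moment in a run one of cassette0, cassette1, cassette2 may be knocked a few centimetres aside while the robot is not near it.
Once in a run the grip may slacken for a moment while it holds something.
It also fails if it takes over 210 s, if anything falls off the work surface, if the arm or the gripper's body presses on something with over 40 N, if the wrist force passes 120 N, or if a joint passes its speed limit or range.

## Working session

There is one attempt and no reset: what is moved stays moved. The work goes in short steps, Python scripts to look and compute and a tool call to move; the robot and the scene stay as the last step left them, time stands still between calls to the robot, and variables do not carry over. Pictures are saved under pics/ and viewed, at most 14 in all, crops included, and the job is handed in when it is done.

Besides the shell and the picture viewer there is one more tool, called as name(argument=value, ...) on one line, values as JSON. step_arm: Moves the arm, as the interface text tells. Shifts and turns lie within -1 to 1; 1 stands for 0.2 m of shift or 1.5 rad of turn. Its arguments: {"type":"object","properties":{"delta_pos":{"type":"array"},"rot":{"type":"array"},"gripper":{"type":"array"},"squeeze":{"type":"number"}},"required":["delta_pos","rot","gripper"]}

```bash
mkdir -p pics; ls; python3 - <<'E'
from cell import env,viewer
import cv2,numpy as np
o=env.get_obs();print(o['tool_pos'],o['tool_rot'],o['grip_width'],o['time_s'])
for n in ['side','top']:
    c=viewer.read_camera(n);cv2.imwrite(f'pics/{n}0.png',c['img'][:,:,::-1]);print(n,c['fx'],c['fy'],c['cx'],c['cy'],np.round(c['pose'],4).tolist())
E
```

```text
pics
[ 0.20720057 -0.6155389   0.23247278] [-1.79893109e+02  5.80355694e-03  1.86105321e+01] 0.08732053987771177 0.0
side 407.73093263749115 407.73093263749115 319.89105794489507 198.86309334828914 [[-0.9335, -0.1505, 0.3254, -0.0378], [-0.3581, 0.3472, -0.8667, 1.5099], [0.0174, -0.9256, -0.3781, 0.722], [0.0, 0.0, 0.0, 1.0]]
top 443.8407867928445 443.8407867928445 312.13719333427025 204.0714112426236 [[0.0057, -0.9892, 0.1467, 0.2603], [-1.0, -0.0064, -0.0041, 0.0689], [0.005, -0.1467, -0.9892, 1.7009], [0.0, 0.0, 0.0, 1.0]]
```

View pics/top0.png

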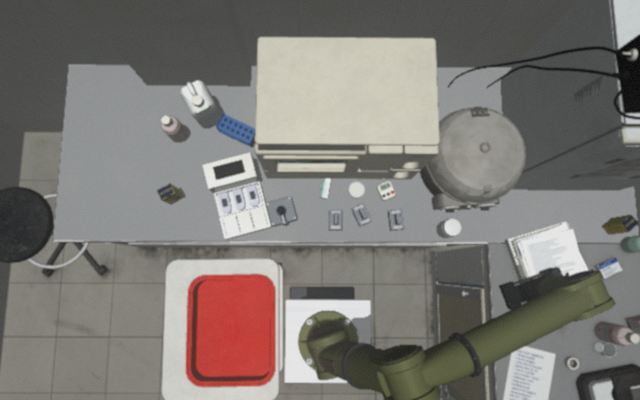

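View pics/side0.png

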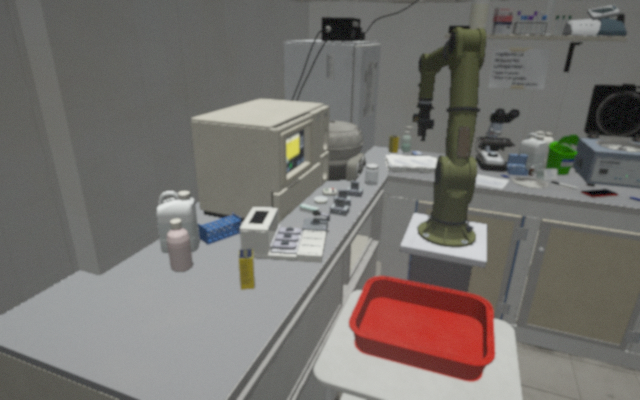

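```bash
python3 - <<'E'
import cv2
i=cv2.imread('pics/top0.png')
a=cv2.resize(i[145:245,195:325],None,fx=6,fy=6,interpolation=cv2.INTER_CUBIC)
cv2.imwrite('pics/t1.png',a)
b=cv2.resize(i[175:240,310:470],None,fx=5,fy=5,interpolation=cv2.INTER_CUBIC)
cv2.imwrite('pics/t2.png',b)
E
```

```text
(no output)
```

View pics/t1.png

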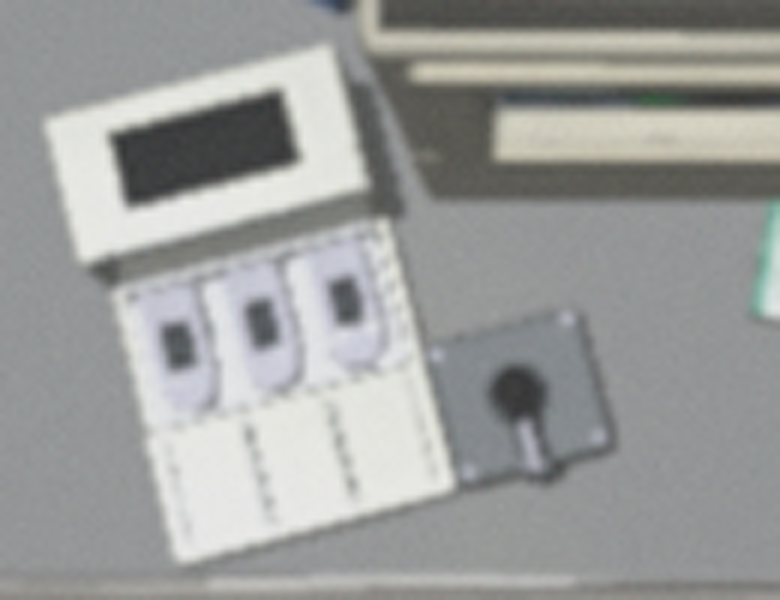

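View pics/t2.png

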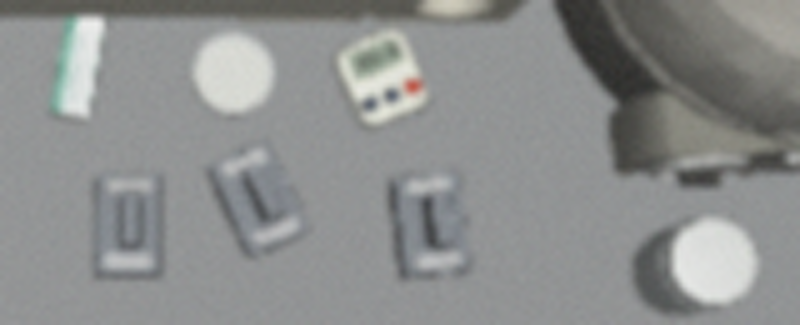

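```bash
cat > h.py <<'E'
from cell import env,viewer
import cv2,numpy as np
from scipy.spatial.transform import Rotation as Ro
def ray(c,u,v,z):
    P=np.array(c['pose']);d=P[:3,:3]@np.array([(u-c['cx'])/c['fx'],(v-c['cy'])/c['fy'],1]);o=P[:3,3]
    return o+d*(z-o[2])/d[2]
def rel(target,yaw,o=None):
    "tool-down target -> delta units (pos/0.2, rotvec/1.5) from measured pose"
    o=o or env.get_obs();R=Ro.from_euler('xyz',o['tool_rot'],degrees=True)
    best=None
    for y in (yaw,yaw+180):
        rv=(R.inv()*Ro.from_euler('xyz',[180,0,y],degrees=True)).as_rotvec()
        if best is None or np.linalg.norm(rv)<np.linalg.norm(best):best=rv
    return np.round(R.inv().apply(np.array(target)-o['tool_pos'])/0.2,4),np.round(best/1.5,4)
E
python3 - <<'E'
from h import *
c=viewer.read_camera('top')
def t1(u,v,z):return np.round(ray(c,195+(u+.5)/6-.5,145+(v+.5)/6-.5,z),3)
def t2(u,v,z):return np.round(ray(c,310+(u+.5)/5-.5,175+(v+.5)/5-.5,z),3)
L=t1(180,563,.03);Rr=t1(453,488,.03);hl=t1(45,122,.116);hr=t1(330,42,.116)
print(L,Rr,hl,hr,np.linalg.norm(L-Rr),np.linalg.norm(hl-hr))
for a,b in((Rr,L),(hr,hl)):print(np.degrees(np.arctan2(-(b-a)[0],(b-a)[1])))
print('knob',t1(518,390,.075))
for n,u,v in(('cA',130,220),('cB',262,197),('cC',431,222)):print(n,t2(u,v,.069))
print('jar',t2(712,260,.098),'green',t2(72,66,.1),'green z0',t2(80,70,0.0))
E
```

```text
[0.376 0.39  0.03 ] [0.424 0.22  0.03 ] [0.637 0.465 0.116] [0.689 0.293 0.116] 0.17664653973401234 0.17968861956172963
15.767182542475679
16.821409890040805
knob [0.48  0.177 0.075]
cA [ 0.449 -0.025  0.069]
cB [ 0.466 -0.123  0.069]
cC [ 0.448 -0.248  0.069]
jar [ 0.419 -0.446  0.098] green [0.558 0.019 0.1  ] green z0 [0.574 0.01  0.   ]
```

step_arm(delta_pos=[[0.79, -0.79, -0.5], [0.79, -0.79, -0.5], [0.79, -0.79, -0.5], [0.79, -0.79, -0.5], [0.79, -0.79, -0.5], [0.79, -0.79, -0.5]], rot=[[0, 0, 0.2165], [0, 0, 0.2165], [0, 0, 0.2165], [0, 0, 0.2165], [0, 0, 0.2165], [0, 0, 0.2165]], gripper=[1, 1, 1, 1, 1, 1])

```text
time_s: 0.9
tool_pos: [0.306, -0.4163, 0.3333]
tool_rot: [180.0, 0.0, -0.0]
force: [-1.1, -0.6, -0.6]
grip_width: 0.0874
grasp_force: 0.0
```

step_arm(delta_pos=[[0.6, -0.95, 0], [0.6, -0.95, 0], [0.6, -0.95, 0], [0.6, -0.95, 0], [0.6, -0.95, 0], [0.6, -0.95, 0]], rot=[[0, 0, 0], [0, 0, 0], [0, 0, 0], [0, 0, 0], [0, 0, 0], [0, 0, 0]], gripper=[-0.2, -0.2, -0.2, -0.2, -0.2, -0.2])

```text
time_s: 1.65
tool_pos: [0.4256, -0.2281, 0.3326]
tool_rot: [-180.0, 0.1, -0.2]
force: [-0.2, -0.4, -0.3]
grip_width: 0.038
grasp_force: 0.0
```

```bash
python3 - <<'E'
from h import *
c=viewer.read_camera('wrist');cv2.imwrite('pics/w1.png',c['img'][:,:,::-1]);print(c['fx'],np.round(c['pose'],3).tolist())
E
```

```text
296.1067814108565 [[-0.004, -0.953, -0.302, 0.509], [-1.0, 0.004, 0.002, -0.229], [-0.001, 0.302, -0.953, 0.486], [0.0, 0.0, 0.0, 1.0]]
```

View pics/w1.png

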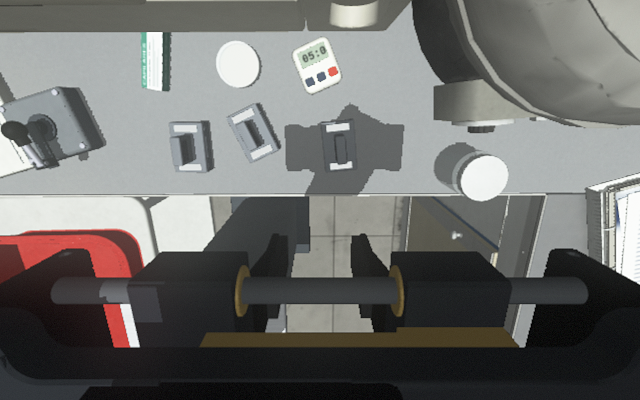

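```bash
cat >> h.py <<'E'
def cass(c,u,v,r=34,z=.030):
    "cassette from its two bright end pads near pixel (u,v): centre xy, yaw deg, pad gap"
    g=cv2.cvtColor(c['img'],cv2.COLOR_RGB2GRAY);x0,y0=max(u-r,0),max(v-r,0);w=g[y0:v+r,x0:u+r]
    for th in (200,185,170,155,140,125,110,95):
        n,_,st,ce=cv2.connectedComponentsWithStats((w>th).astype('uint8'))
        k=[i for i in range(1,n) if 40<st[i,4]<900 and st[i,0]>0 and st[i,1]>0 and st[i,0]+st[i,2]<w.shape[1] and st[i,1]+st[i,3]<w.shape[0]]
        for i in k:
            for j in k:
                p,q=[ray(c,ce[m][0]+x0,ce[m][1]+y0,z) for m in (i,j)]
                if j>i and .045<np.linalg.norm(p-q)<.080 and .5<st[i,4]/st[j,4]<2:
                    d=p-q; m=(p+q)/2; yaw=(np.degrees(np.arctan2(d[1],d[0]))+90)%180-90
                    return np.round(m[:2],4),round(yaw,1),round(np.linalg.norm(d),4),th,ce[[i,j]].round(1).tolist(),st[[i,j],4]
E
python3 - <<'E'
from h import *
c=viewer.read_camera('wrist')
for p in((188,147),(252,131),(340,146)):print(cass(c,*p,r=38))
im=cv2.cvtColor(c['img'],cv2.COLOR_RGB2BGR)[90:190,130:400]
cv2.imwrite('pics/w1c.png',cv2.resize(im,None,fx=2.9,fy=2.9,interpolation=cv2.INTER_CUBIC))
E
```

```text
(array([ 0.4492, -0.0275]), np.float64(0.4), np.float64(0.0589), 200, [[34.6, 19.0], [40.2, 57.8]], array([156, 119], dtype=int32))
(array([ 0.4696, -0.1275]), np.float64(23.8), np.float64(0.0582), 200, [[28.6, 22.5], [46.7, 58.5]], array([154, 139], dtype=int32))
(array([ 0.45  , -0.2589]), np.float64(4.5), np.float64(0.0589), 200, [[35.5, 18.7], [37.9, 57.4]], array([139,  98], dtype=int32))
```

View pics/w1c.png

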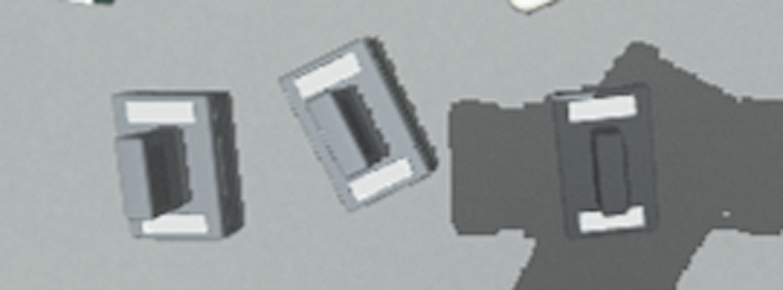

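step_arm(delta_pos=[[0.077, 0.158, 0.5], [0.077, 0.158, 0.91], [0.077, 0.158, 0.91], [0.077, 0.158, 0.91], [0.077, 0.158, 0.91], [0.077, 0.158, 0.91]], rot=[[0, 0, -0.052], [0, 0, -0.052], [0, 0, -0.052], [0, 0, -0.052], [0, 0, -0.052], [0, 0, -0.052]], gripper=[0, 0, 0, 0, 0, 0])

```text
time_s: 2.5
tool_pos: [0.4438, -0.2586, 0.1546]
tool_rot: [179.8, -0.2, 4.4]
force: [-0.1, 0.2, -0.3]
grip_width: 0.0434
grasp_force: 0.0
```

```bash
python3 - <<'E'
from h import *
c=viewer.read_camera('wrist')
P=np.array(c['pose'])
def px(X):
    q=P[:3,:3].T@(np.array(X)-P[:3,3]);return q[0]/q[2]*c['fx']+c['cx'],q[1]/q[2]*c['fy']+c['cy']
print(P[:3,3],px([.45,-.259,.03]))
u,v=map(int,px([.45,-.259,.03]))
print(cass(c,u,v,r=75))
cv2.imwrite('pics/w2.png',c['img'][:,:,::-1])
E
```

```text
[ 0.52595417 -0.25257886  0.30854354] (np.float64(318.7809663175181), np.float64(189.96138696573826))
(array([ 0.4579, -0.2585]), np.float64(24.2), np.float64(0.0789), 185, [[61.5, 29.2], [89.3, 104.0]], array([47, 79], dtype=int32))
```

View pics/w2.png

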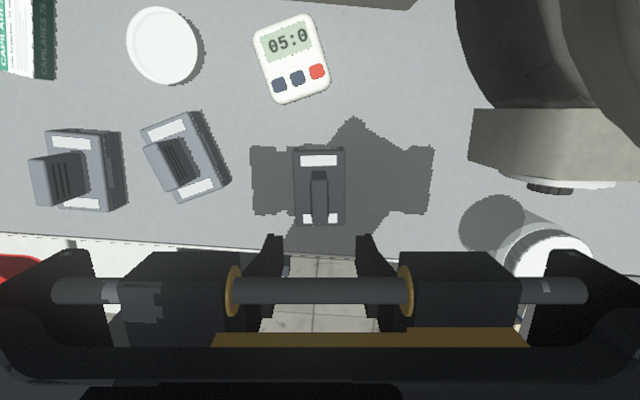

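step_arm(delta_pos=[[-0.01, 0.003, 0.3], [-0.01, 0.003, 0.55], [-0.01, 0.003, 0.55], [-0.01, 0.003, 0.55], [-0.01, 0.003, 0.55], [-0.01, 0.003, 0.55], [-0.01, 0.003, 0.55], [-0.01, 0.003, 0.55], [-0.01, 0.003, 0.55], [-0.01, 0.003, 0.3], [-0.01, 0.003, 0.0], [-0.01, 0.003, 0.0], [-0.01, 0.003, 0.0]], rot=[[0, 0, 0], [0, 0, 0], [0, 0, 0], [0, 0, 0], [0, 0, 0], [0, 0, 0], [0, 0, 0], [0, 0, 0], [0, 0, 0], [0, 0, 0], [0, 0, 0], [0, 0, 0], [0, 0, 0]], gripper=[0, 0, 0, 0, -1, -1, -1, -1, -1, -1, -1, -1, -1], squeeze=35)

```text
time_s: 4.18
tool_pos: [0.4395, -0.258, 0.1508]
tool_rot: [-180.0, 0.1, 4.5]
force: [-0.4, 0.2, -1.8]
grip_width: 0.0133
grasp_force: 35.0
```

step_arm(delta_pos=[[0.03, -0.2, -0.25], [0.13, -0.98, -0.25], [0.13, -0.98, -0.25], [0.13, -0.98, -0.25], [0.13, -0.98, -0.25], [0.13, -0.98, -0.25]], rot=[[0, 0, 0], [0, 0, 0.052], [0, 0, 0.052], [0, 0, 0.052], [0, 0, 0.052], [0, 0, 0.052]], gripper=[-1, -1, -1, -1, -1, -1])

```text
time_s: 4.92
tool_pos: [0.4498, -0.0617, 0.2001]
tool_rot: [-180.0, 0.2, -0.0]
force: [0.3, -1.5, -1.2]
grip_width: 0.0141
grasp_force: 3.5
```

step_arm(delta_pos=[[0.0, -0.98, 0], [0.0, -0.98, 0], [0.0, -0.98, 0], [0.0, -0.98, 0], [0.0, -0.98, 0], [0.0, -0.98, 0]], rot=[[0, 0, 0], [0, 0, 0], [0, 0, 0], [0, 0, 0], [0, 0, 0], [0, 0, 0]], gripper=[-1, -1, -1, -1, -1, -1])

```text
time_s: 5.68
tool_pos: [0.4511, 0.1326, 0.2009]
tool_rot: [180.0, 0.1, -0.2]
force: [0.5, -0.3, -0.9]
grip_width: 0.0137
grasp_force: 35.0
```

step_arm(delta_pos=[[-0.1, -0.7, 0], [-0.1, -0.7, 0], [-0.1, -0.7, 0], [-0.1, -0.7, 0], [-0.1, -0.7, 0], [-0.1, -0.7, 0], [-0.1, -0.7, 0]], rot=[[0, 0, -0.186], [0, 0, -0.186], [0, 0, -0.186], [0, 0, -0.186], [0, 0, -0.186], [0, 0, -0.186], [0, 0, -0.186]], gripper=[-1, -1, -1, -1, -1, -1, -1])

```text
time_s: 6.55
tool_pos: [0.4313, 0.274, 0.2015]
tool_rot: [180.0, -0.0, 15.9]
force: [-0.2, 0.1, -1.2]
grip_width: 0.0138
grasp_force: 35.0
```

```bash
python3 - <<'E'
from h import *
c=viewer.read_camera('wrist')
print(c['pose'][:3,3])
cv2.imwrite('pics/w3.png',c['img'][:,:,::-1])
E
```

```text
[0.5111641  0.29583061 0.35505855]
```

View pics/w3.png

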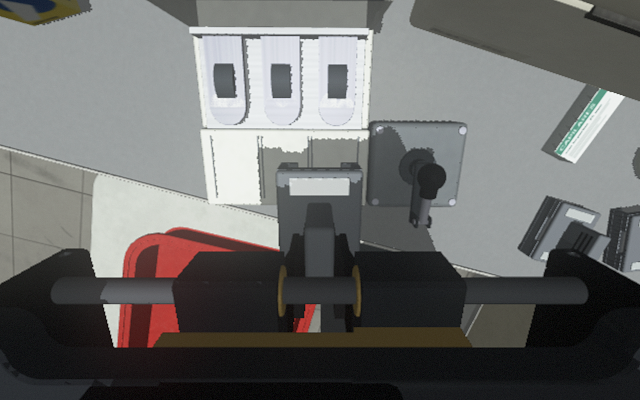

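```bash
python3 - <<'E'
from h import *
c=viewer.read_camera('wrist');g=cv2.cvtColor(c['img'],cv2.COLOR_RGB2GRAY)
w=g[55:110,195:365]
n,_,st,ce=cv2.connectedComponentsWithStats((w<105).astype('uint8'))
rol=[]
for i in range(1,n):
    if st[i,4]>200:
        p=ray(c,ce[i][0]+195,ce[i][1]+55,.046);rol.append(p);print('roller',st[i],np.round(p,4))
r=sorted(rol,key=lambda p:-p[1])
d=r[-1]-r[0];print('yaw',np.degrees(np.arctan2(d[0],-d[1])),'span',np.linalg.norm(d))
# gearbox screws
w=g[115:215,365:470]
n,_,st,ce=cv2.connectedComponentsWithStats((w>165).astype('uint8'))
for i in range(1,n):
    if 8<st[i,4]<90:print('screw',st[i,4],ce[i]+[365,115],np.round(ray(c,*(ce[i]+[365,115]),.036),4))
# seam: dark line along columns
for u in (215,235,275,300,345,360):
    col=g[118:140,u].astype(int);v=118+np.argmin(col);print('seam',u,v,col.min(),np.round(ray(c,u,v,.03),4))
# rail side edges at row 105, seam ends
for v in (135,150,170,190): 
    row=g[v,180:420].astype(int);dd=np.diff(row);a=180+np.argmax(dd[:60]);b=180+np.argmin(dd[150:])+150;print(v,a,b,np.round(ray(c,a+.5,v,.03)[:2],4),np.round(ray(c,b+.5,v,.03)[:2],4))
p=ray(c,320,186,.185);o=env.get_obs();R=Ro.from_euler('xyz',o['tool_rot'],degrees=True)
print('pad in tool',R.inv().apply(p-o['tool_pos']))
E
```

```text
roller [ 19   9  23  34 654] [0.51   0.3908 0.046 ]
roller [ 77  10  20  33 473] [0.5242 0.3381 0.046 ]
roller [134  10  19  33 465] [0.5392 0.2854 0.046 ]
yaw 15.50468345383178 span 0.10941864463305633
screw 48 [366.39583333 120.45833333] [0.5115 0.245  0.036 ]
screw 14 [377.21428571 119.07142857] [0.5159 0.2346 0.036 ]
screw 19 [378.94736842 128.15789474] [0.5077 0.2298 0.036 ]
screw 39 [462.87179487 130.12820513] [0.5299 0.1443 0.036 ]
screw 34 [366.35294118 134.05882353] [0.4983 0.2406 0.036 ]
screw 30 [452.33333333 201.8       ] [0.4536 0.123  0.036 ]
seam 215 128 164 [0.4599 0.3973 0.03  ]
seam 235 124 142 [0.4698 0.3775 0.03  ]
seam 275 129 181 [0.4764 0.3353 0.03  ]
seam 300 129 168 [0.4837 0.3096 0.03  ]
seam 345 139 163 [0.4868 0.2601 0.03  ]
seam 360 129 165 [0.5012 0.2478 0.03  ]
135 200 369 [0.4484 0.4111] [0.498 0.236]
150 212 408 [0.4359 0.3959] [0.4944 0.1898]
170 214 367 [0.4145 0.39  ] [0.4611 0.2258]
190 216 348 [0.3922 0.3838] [0.4333 0.2392]
pad in tool [0.03800603 0.00172351 0.01656963]
```

step_arm(delta_pos=[[0.041, -0.458, 0], [0.041, -0.458, 0], [0.041, -0.458, 0.2], [0.041, -0.458, 0.557], [0.041, -0.458, 0.557], [0.041, -0.458, 0.557], [0.041, -0.458, 0.557], [0.041, -0.458, 0.557]], rot=[[0, 0, 0.005], [0, 0, 0.005], [0, 0, 0.005], [0, 0, 0.005], [0, 0, 0.005], [0, 0, 0.005], [0, 0, 0.005], [0, 0, 0.005]], gripper=[-1, -1, -1, -1, -1, -1, -1, -1])

```text
time_s: 7.65
tool_pos: [0.4146, 0.3664, 0.0921]
tool_rot: [-180.0, -0.2, 15.5]
force: [-0.1, -0.2, -1.7]
grip_width: 0.0137
grasp_force: 35.0
```

```bash
cat >> h.py <<'E'
E0=np.array([.9636,.2672]);E1=np.array([-.2672,.9636]);YAW=15.5;L0,T0=.595,.1865
def feed(p):
    "world -> feeder coords (mm)"
    return np.round([1e3*(E0@p[:2]-L0),1e3*(E1@p[:2]-T0),1e3*p[2]],1)
E
python3 - <<'E'
from h import *
o=env.get_obs();print(feed(o['tool_pos']),o['tool_rot'],o['force'])
c=viewer.read_camera('wrist');cv2.imwrite('pics/w4.png',c['img'][:,:,::-1])
E
```

```text
[-97.6  55.8  92.1] [-179.95891671   -0.19167565   15.53819787] [-0.09813497 -0.19430153 -1.73702708]
```

View pics/w4.png

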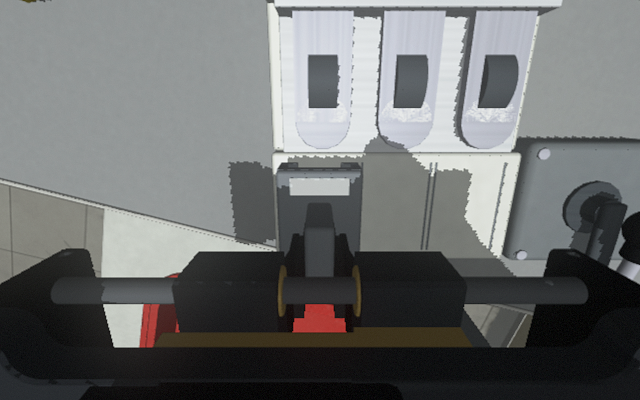

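step_arm(delta_pos=[[0.0, 0.0095, 0.05], [0.0, 0.0095, 0.09], [0.0, 0.0095, 0.1], [0.0, 0.0095, 0.1], [0.0, 0.0095, 0.1]], rot=[[0, 0, 0], [0, 0, 0], [0, 0, 0], [0, 0, 0], [0, 0, 0]], gripper=[-1, -1, -1, -1, -1])

```text
time_s: 8.32
tool_pos: [0.4141, 0.3631, 0.0714]
tool_rot: [179.9, 0.0, 15.5]
force: [-3.2, -6.4, 14.3]
grip_width: 0.0135
grasp_force: 35.0
```

step_arm(delta_pos=[[0.0, 0.0, -0.006], [0.03, 0.0, -0.006], [0.08, 0.0, -0.006], [0.13, 0.0, -0.006], [0.18, 0.0, -0.006], [0.22, 0.0, -0.006], [0.26, 0.0, -0.006], [0.3, 0.0, -0.006], [0.3, 0.0, -0.006]], rot=[[0, 0, 0], [0, 0, 0], [0, 0, 0], [0, 0, 0], [0, 0, 0], [0, 0, 0], [0, 0, 0], [0, 0, 0], [0, 0, 0]], gripper=[-1, -1, -1, -1, -1, -1, -1, -1, -1])

```text
time_s: 9.45
tool_pos: [0.4742, 0.3814, 0.073]
tool_rot: [-179.9, -0.3, 15.5]
force: [0.4, 0.0, 8.6]
grip_width: 0.0139
grasp_force: 35.0
```

```bash
python3 - <<'E'
from h import *
o=env.get_obs();print(feed(o['tool_pos']),o['tool_rot'],o['force'])
E
```

```text
[-36.1  54.3  73. ] [-179.88668171   -0.28057243   15.52742793] [0.39994248 0.0112975  8.56321573]
```

step_arm(delta_pos=[[0.03, 0.0, 0], [0.06, 0.0, 0], [0.09, 0.0, 0], [0.12, 0, 0], [0.135, 0.0, 0], [0.142, 0.0, 0], [0.142, 0, 0]], rot=[[0, 0, 0], [0, 0, 0], [0, 0, 0], [0, 0, 0], [0, 0, 0], [0, 0, 0], [0, 0, 0]], gripper=[-1, -1, -1, -1, -1, -1, -1])

```text
time_s: 10.32
tool_pos: [0.4976, 0.3875, 0.0714]
tool_rot: [180.0, 0.2, 15.6]
force: [-3.9, -2.7, 6.8]
grip_width: 0.0139
grasp_force: 35.0
```

```bash
python3 - <<'E'
from h import *
o=env.get_obs();print(feed(o['tool_pos']),o['tool_rot'],o['force'])
c=viewer.read_camera('wrist');cv2.imwrite('pics/w5.png',c['img'][:,:,::-1])
E
```

```text
[-11.9  54.   71.4] [1.79970309e+02 1.51270101e-01 1.56003233e+01] [-3.85911743 -2.71602425  6.78788699]
```

View pics/w5.png

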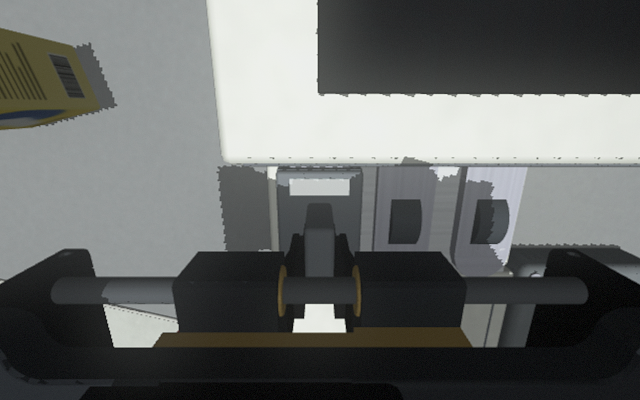

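step_arm(delta_pos=[[0.01, 0.0, 0], [0.02, 0.0, 0], [0.03, 0.0, 0], [0.03, 0.0, 0]], rot=[[0, 0, 0], [0, 0, 0], [0, 0, 0], [0, 0, 0]], gripper=[-1, -1, -1, -1])

```text
time_s: 10.88
tool_pos: [0.5009, 0.3888, 0.0715]
tool_rot: [179.9, 0.4, 15.7]
force: [-8.9, -4.8, 13.1]
grip_width: 0.014
grasp_force: 35.0
```

```bash
python3 - <<'E'
from h import *
o=env.get_obs();print(feed(o['tool_pos']),o['tool_rot'],o['force'])
E
```

```text
[-8.5 54.4 71.5] [179.90196288   0.41405104  15.65766198] [-8.85339124 -4.82338007 13.05814796]
```

step_arm(delta_pos=[[0.01, 0.0, 0], [0.02, 0.0, 0], [0.03, 0.0, 0], [0.03, 0.0, 0]], rot=[[0, 0, 0], [0, 0, 0], [0, 0, 0], [0, 0, 0]], gripper=[-1, -1, -1, -1])

```text
time_s: 11.38
tool_pos: [0.5012, 0.389, 0.0714]
tool_rot: [179.7, 1.0, 15.7]
force: [-22.0, -11.9, 23.2]
grip_width: 0.014
grasp_force: 35.0
```

```bash
python3 - <<'E'
from h import *
o=env.get_obs();print(feed(o['tool_pos']),o['tool_rot'],o['force'])
E
```

```text
[-8.1 54.4 71.4] [179.70402821   1.03097268  15.73336648] [-22.01462006 -11.9365511   23.19103576]
```

step_arm(delta_pos=[[-0.04, 0.0, -0.01], [-0.04, 0.0, -0.01], [-0.04, 0.0, -0.01], [-0.04, 0.0, -0.01], [-0.04, 0.0, -0.2], [-0.04, 0.0, -0.45], [-0.04, 0.0, -0.6], [-0.04, 0.0, -0.6]], rot=[[0, 0, 0], [0, 0, 0], [0, 0, 0], [0, 0, 0], [0, 0, 0], [0, 0, 0], [0, 0, 0], [0, 0, 0]], gripper=[-1, 0, 0, 0, 0, 0, 0, 0])

```text
time_s: 12.38
tool_pos: [0.5043, 0.3898, 0.1943]
tool_rot: [-179.9, -0.3, 15.5]
force: [0.1, 0.5, 0.2]
grip_width: 0.0433
grasp_force: 0.0
```

```bash
python3 - <<'E'
from h import *
o=env.get_obs();print(feed(o['tool_pos']),o['tool_rot'],o['tool_pos'])
c=viewer.read_camera('wrist');cv2.imwrite('pics/w6.png',c['img'][:,:,::-1])
P=c['pose'];X=np.append(E0*(L0)+E1*(T0+.054),.059);q=P[:3,:3].T@(X-P[:3,3]);u,v=int(q[0]/q[2]*c['fx']+c['cx']),int(q[1]/q[2]*c['fy']+c['cy']);print(u,v)
g=cass(c,u,v,r=60,z=.059);print(g); 
if g: print(feed(np.append(g[0],0)))
E
```

```text
[ -4.9  54.4 194.3] [-179.89050917   -0.29100659   15.53378308] [0.50430914 0.38984157 0.19430476]
318 188
(array([0.4848, 0.4192]), np.float64(73.2), np.float64(0.0525), 155, [[5.5, 62.1], [49.7, 88.2]], array([73, 75], dtype=int32))
[-15.8  87.9   0. ]
```

step_arm(delta_pos=[[-0.54, 0.83, -0.25], [-0.54, 0.83, -0.25], [-0.54, 0.83, -0.25], [-0.54, 0.83, -0.25], [-0.54, 0.83, -0.25], [-0.54, 0.83, -0.25]], rot=[[0, 0, 0.18], [0, 0, 0.18], [0, 0, 0.18], [0, 0, 0.18], [0, 0, 0.18], [0, 0, 0.18]], gripper=[0, 0, 0, 0, 0, 0])

```text
time_s: 13.18
tool_pos: [0.4431, 0.2003, 0.2405]
tool_rot: [-180.0, 0.1, 0.2]
force: [-0.2, 0.1, 0.1]
grip_width: 0.0433
grasp_force: 0.0
```

step_arm(delta_pos=[[0, 1, 0], [0, 1, 0], [0, 1, 0], [0, 1, 0], [0, 1, 0]], rot=[[0, 0, 0], [0, 0, 0], [0, 0, 0], [0, 0, 0], [0, 0, 0]], gripper=[0, 0, 0, 0, 0])

```text
time_s: 13.8
tool_pos: [0.4439, 0.0005, 0.2406]
tool_rot: [-179.9, 0.1, 0.1]
force: [-0.4, 0.6, 0.2]
grip_width: 0.0435
grasp_force: 0.0
```

step_arm(delta_pos=[[0, 0.4, 0], [0, 0.4, 0], [0, 0.4, 0], [0, 0.4, 0]], rot=[[0, 0, 0], [0, 0, 0], [0, 0, 0], [0, 0, 0]], gripper=[0, 0, 0, 0])

```text
time_s: 14.3
tool_pos: [0.4444, -0.0776, 0.2413]
tool_rot: [-179.9, 0.0, 0.3]
force: [0.2, 0.5, 0.8]
grip_width: 0.0435
grasp_force: 0.0
```

```bash
cat >> h.py <<'E'
def px(c,X):
    P=np.array(c['pose']);q=P[:3,:3].T@(np.array(X)-P[:3,3]);return q[0]/q[2]*c['fx']+c['cx'],q[1]/q[2]*c['fy']+c['cy']
E
python3 - <<'E'
from h import *
o=env.get_obs();print(o['tool_pos'],o['tool_rot'])
c=viewer.read_camera('wrist');cv2.imwrite('pics/w7.png',c['img'][:,:,::-1])
for X in((.449,-.0275,.03),(.4696,-.1275,.03)):
    u,v=map(int,px(c,X));print(u,v,cass(c,u,v,r=45))
E
```

```text
[ 0.44436373 -0.07760998  0.24125101] [-1.79947715e+02  5.46885999e-03  3.19173202e-01]
278 172 (array([ 0.4489, -0.0293]), np.float64(2.8), np.float64(0.0589), 185, [[45.2, 21.5], [49.1, 67.6]], array([221, 115], dtype=int32))
359 156 (array([ 0.4689, -0.1282]), np.float64(22.9), np.float64(0.0592), 200, [[37.2, 23.1], [53.8, 67.2]], array([214, 118], dtype=int32))
```

step_arm(delta_pos=[[-0.02, -0.255, 0.1], [-0.02, -0.255, 0.4], [-0.02, -0.255, 0.7], [-0.02, -0.255, 0.9], [-0.02, -0.255, 0.985], [-0.02, -0.255, 0.985], [-0.02, -0.255, 0.985], [-0.02, -0.255, 0.985], [-0.02, -0.255, 0.985], [-0.02, -0.255, 0.985], [-0.02, -0.255, 0.985], [-0.02, -0.255, 0.985]], rot=[[0, 0, 0], [0, 0, 0], [0, 0, 0], [0, 0, 0], [0, 0, 0], [0, 0, 0], [0, 0, 0], [0, 0, 0], [0, 0, 0], [0, 0, 0], [0, 0, 0], [0, 0, 0]], gripper=[0, 0, 0, 0, 0, 0, 0, -1, -1, -1, -1, -1], squeeze=35)

```text
time_s: 15.85
tool_pos: [0.4399, -0.0293, 0.0445]
tool_rot: [-180.0, -0.0, 0.1]
force: [-1.6, 0.7, 2.8]
grip_width: 0.0135
grasp_force: 35.0
```

step_arm(delta_pos=[[0, 0, -0.3], [0, 0, -0.6], [0.05, -0.3, -0.65], [0.05, -0.6, -0.65], [0.05, -0.85, -0.65], [0.05, -0.85, -0.65], [0.05, -0.85, -0.65]], rot=[[0, 0, 0], [0, 0, 0], [0, 0, 0], [0, 0, 0], [0, 0, 0], [0, 0, 0], [0, 0, 0]], gripper=[-1, -1, -1, -1, -1, -1, -1])

```text
time_s: 16.73
tool_pos: [0.4491, 0.1398, 0.1737]
tool_rot: [179.9, 0.1, 0.1]
force: [-0.2, -0.1, -1.9]
grip_width: 0.0136
grasp_force: 35.0
```

step_arm(delta_pos=[[-0.1, -0.85, 0], [-0.1, -0.85, 0], [-0.1, -0.85, 0], [-0.1, -0.85, 0], [-0.1, -0.85, 0], [-0.1, -0.85, 0]], rot=[[0, 0, -0.18], [0, 0, -0.18], [0, 0, -0.18], [0, 0, -0.18], [0, 0, -0.18], [0, 0, -0.18]], gripper=[-1, -1, -1, -1, -1, -1])

```text
time_s: 17.48
tool_pos: [0.4303, 0.3081, 0.1739]
tool_rot: [179.9, 0.0, 15.3]
force: [-0.2, -0.4, -2.3]
grip_width: 0.0136
grasp_force: 35.0
```

```bash
cat >> h.py <<'E'
def pad(c,u,v,z):
    "bright far pad of held cassette, in tool frame"
    o=env.get_obs();R=Ro.from_euler('xyz',o['tool_rot'],degrees=True)
    g=cv2.cvtColor(c['img'],cv2.COLOR_RGB2GRAY)[v-14:v+14,u-60:u+60]
    n,_,st,ce=cv2.connectedComponentsWithStats((g>190).astype('uint8'))
    k=max(range(1,n),key=lambda i:st[i,4]);p=ray(c,ce[k][0]+u-60,ce[k][1]+v-14,z)
    return st[k],np.round(R.inv().apply(p-o['tool_pos']),4)
E
python3 - <<'E'
from h import *
o=env.get_obs();print(o['tool_pos'],feed(o['tool_pos']),o['tool_rot'],o['grasp_force'])
c=viewer.read_camera('wrist');print(pad(c,320,186,o['tool_pos'][2]-.0155))
g=cv2.cvtColor(c['img'],cv2.COLOR_RGB2GRAY);cv2.imwrite('pics/w8.png',c['img'][:,:,::-1])
E
```

```text
[0.43032996 0.30808272 0.17390356] [-98.   -4.6 173.9] [1.79900421e+02 2.58259972e-02 1.53364631e+01] 34.997231774032116
(array([ 30,   7,  59,  17, 904], dtype=int32), array([0.0377, 0.0009, 0.0156]))
```

step_arm(delta_pos=[[-0.003, -0.024, 0.2], [-0.003, -0.024, 0.4], [-0.003, -0.024, 0.47], [-0.003, -0.024, 0.493], [-0.003, -0.024, 0.493], [-0.003, -0.024, 0.493]], rot=[[0, 0, -0.002], [0, 0, -0.002], [0, 0, -0.002], [0, 0, -0.002], [0, 0, -0.002], [0, 0, -0.002]], gripper=[-1, -1, -1, -1, -1, -1])

```text
time_s: 18.27
tool_pos: [0.4283, 0.3156, 0.077]
tool_rot: [-180.0, -0.1, 15.7]
force: [-0.4, 0.3, -2.3]
grip_width: 0.0137
grasp_force: 35.0
```

```bash
python3 - <<'E'
from h import *
o=env.get_obs();print(o['tool_pos'],feed(o['tool_pos']),o['tool_rot'],o['force'])
E
```

```text
[0.42833303 0.31557719 0.07704013] [-97.9   3.1  77. ] [-1.79984414e+02 -1.36589521e-01  1.57169194e+01] [-0.42934302  0.30624711 -2.2538406 ]
```

step_arm(delta_pos=[[0, 0.014, 0.005], [0, 0.014, 0.011], [0, 0.014, 0.011], [0, 0.014, 0.011]], rot=[[0, 0, 0.002], [0, 0, 0.002], [0, 0, 0.002], [0, 0, 0.002]], gripper=[-1, -1, -1, -1])

```text
time_s: 18.77
tool_pos: [0.4288, 0.312, 0.0746]
tool_rot: [179.9, -0.0, 15.5]
force: [-1.9, -2.9, 5.3]
grip_width: 0.0134
grasp_force: 35.0
```

```bash
python3 - <<'E'
from h import *
o=env.get_obs();print(o['tool_pos'],feed(o['tool_pos']),o['tool_rot'],o['force'])
E
```

```text
[0.42882788 0.31197    0.07459366] [-98.4  -0.5  74.6] [ 1.79921140e+02 -4.60967584e-02  1.55246522e+01] [-1.9129121  -2.8712168   5.25298011]
```

Light contact, in line. Slide on.

step_arm(delta_pos=[[0.03, -0.002, -0.003], [0.08, -0.002, -0.003], [0.13, -0.002, -0.003], [0.18, -0.002, -0.003], [0.22, -0.002, -0.003], [0.26, -0.002, -0.003], [0.3, -0.002, -0.003], [0.34, -0.002, -0.003], [0.38, -0.002, -0.003], [0.41, -0.002, -0.003], [0.44, -0.002, -0.003], [0.46, -0.002, -0.003], [0.48, -0.002, -0.003], [0.49, -0.002, -0.003], [0.49, -0.002, -0.003]], rot=[[0, 0, 0], [0, 0, 0], [0, 0, 0], [0, 0, 0], [0, 0, 0], [0, 0, 0], [0, 0, 0], [0, 0, 0], [0, 0, 0], [0, 0, 0], [0, 0, 0], [0, 0, 0], [0, 0, 0], [0, 0, 0], [0, 0, 0]], gripper=[-1, -1, -1, -1, -1, -1, -1, -1, -1, -1, -1, -1, -1, -1, -1])

```text
time_s: 20.65
tool_pos: [0.5163, 0.3381, 0.0745]
tool_rot: [179.8, 0.7, 15.6]
force: [-16.8, -7.9, 20.5]
grip_width: 0.0137
grasp_force: 35.0
```

```bash
python3 - <<'E'
from h import *
o=env.get_obs();print(o['tool_pos'],feed(o['tool_pos']),o['tool_rot'],o['force'],o['grasp_force'])
E
```

```text
[0.51634847 0.33805439 0.07446974] [-7.1  1.3 74.5] [179.80448102   0.74521173  15.64991566] [-16.78011462  -7.93757666  20.51474386] 35.01764751272276
```

step_arm(delta_pos=[[0.015, 0, -0.005], [0.015, 0, -0.005]], rot=[[0, 0, 0], [0, 0, 0]], gripper=[-1, -1])

```text
time_s: 20.9
tool_pos: [0.5165, 0.3381, 0.0745]
tool_rot: [179.7, 1.1, 15.7]
force: [-21.8, -10.4, 20.6]
grip_width: 0.014
grasp_force: 35.0
```

step_arm(delta_pos=[[-0.04, 0.0, -0.005], [-0.04, 0.0, -0.005], [-0.04, 0.0, -0.005], [-0.04, 0.0, -0.01], [-0.04, 0.0, -0.2], [-0.04, 0.0, -0.45], [-0.04, 0.0, -0.6], [-0.04, 0.0, -0.6], [-0.04, 0.0, -0.6]], rot=[[0, 0, 0], [0, 0, 0], [0, 0, 0], [0, 0, 0], [0, 0, 0], [0, 0, 0], [0, 0, 0], [0, 0, 0], [0, 0, 0]], gripper=[-1, 0, 0, 0, 0, 0, 0, 0, 0])

```text
time_s: 22.02
tool_pos: [0.5176, 0.3372, 0.1943]
tool_rot: [180.0, 0.1, 15.5]
force: [-0.2, -0.1, 0.7]
grip_width: 0.0437
grasp_force: 0.0
```

```bash
python3 - <<'E'
from h import *
o=env.get_obs();print(o['tool_pos'],feed(o['tool_pos']),o['tool_rot'],o['force'],o['grip_width'])
c=viewer.read_camera('wrist');cv2.imwrite('pics/w9.png',c['img'][:,:,::-1])
for y in (.054,0):
    X=np.append(E0*(L0+.0294)+E1*(T0+y),.059);u,v=px(c,X)
    g=cv2.cvtColor(c['img'],cv2.COLOR_RGB2GRAY);print(u,v,[ (i,int(g[i,int(u)])) for i in range(int(v)-24,int(v)+24,2)])
E
```

```text
[0.5175831  0.33719353 0.19430793] [-6.200e+00  1.000e-01  1.943e+02] [1.79967132e+02 5.31524605e-02 1.55414829e+01] [-0.1601334  -0.11903192  0.7205984 ] 0.04365833873678596
263.1497548994192 157.37644339803487 [(133, 240), (135, 240), (137, 241), (139, 216), (141, 184), (143, 171), (145, 208), (147, 146), (149, 117), (151, 149), (153, 188), (155, 206), (157, 206), (159, 206), (161, 207), (163, 143), (165, 91), (167, 81), (169, 73), (171, 72), (173, 69), (175, 69), (177, 81), (179, 87)]
318.3379053213767 157.36551924199472 [(133, 240), (135, 239), (137, 239), (139, 227), (141, 182), (143, 166), (145, 202), (147, 93), (149, 118), (151, 102), (153, 184), (155, 205), (157, 206), (159, 204), (161, 206), (163, 143), (165, 89), (167, 80), (169, 70), (171, 67), (173, 67), (175, 66), (177, 83), (179, 86)]
```

View pics/w9.png

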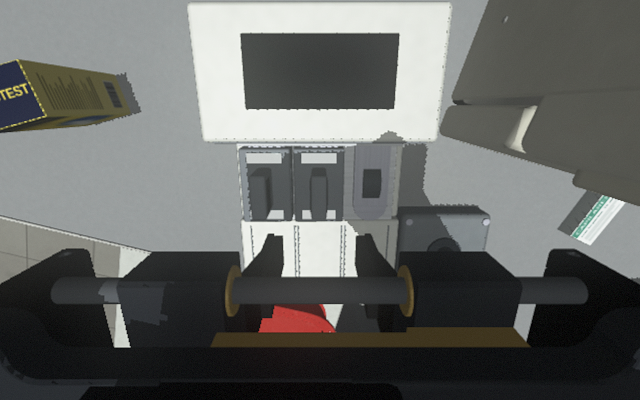

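step_arm(delta_pos=[[-0.54, 0.83, -0.25], [-0.54, 0.83, -0.25], [-0.54, 0.83, -0.25], [-0.54, 0.83, -0.25], [-0.54, 0.83, -0.25]], rot=[[0, 0, 0], [0, 0, 0], [0, 0, 0], [0, 0, 0], [0, 0, 0]], gripper=[0, 0, 0, 0, 0])

```text
time_s: 22.7
tool_pos: [0.458, 0.1467, 0.2446]
tool_rot: [179.9, 0.0, 15.3]
force: [-0.4, 0.4, 0.6]
grip_width: 0.0435
grasp_force: 0.0
```

step_arm(delta_pos=[[-0.27, 0.96, 0], [-0.27, 0.96, 0], [-0.27, 0.96, 0], [-0.27, 0.96, 0], [-0.27, 0.96, 0]], rot=[[0, 0, -0.08], [0, 0, -0.08], [0, 0, -0.08], [0, 0, -0.08], [0, 0, -0.08]], gripper=[0, 0, 0, 0, 0])

```text
time_s: 23.32
tool_pos: [0.4578, -0.0496, 0.2441]
tool_rot: [-179.9, 0.0, 22.5]
force: [-0.6, 0.2, 0.6]
grip_width: 0.0439
grasp_force: 0.0
```

```bash
python3 - <<'E'
from h import *
o=env.get_obs();print(o['tool_pos'],o['tool_rot'])
c=viewer.read_camera('wrist');cv2.imwrite('pics/w10.png',c['img'][:,:,::-1])
u,v=map(int,px(c,(.469,-.128,.03)));print(u,v,cass(c,u,v,r=45),cass(c,u,v,r=65))
a=np.radians(23);t=np.array([.4689-.0086*np.cos(a),-.1275-.0086*np.sin(a),.0445]);print(t,rel(t,23))
E
```

```text
[ 0.45783008 -0.04964692  0.24414284] [-1.79853789e+02  3.67335863e-02  2.24640664e+01]
378 189 None None
[ 0.46098366 -0.13086029  0.0445    ] (array([-0.1441,  0.3888,  0.9987]), array([-0.0015,  0.0002, -0.0047]))
```

```bash
python3 - <<'E'
from h import *
c=viewer.read_camera('wrist');g=cv2.cvtColor(c['img'],cv2.COLOR_RGB2GRAY)[:250]
for th in(200,170,140):
    n,_,st,ce=cv2.connectedComponentsWithStats((g>th).astype('uint8'))
    for i in range(1,n):
        if 60<st[i,4]<600:print(th,st[i],np.round(ray(c,*ce[i],.03)[:2],3))
E
```

```text
200 [ 91   0  12  44 291] [0.524 0.244]
200 [119 106   8  27  80] [0.431 0.196]
200 [627 116  13  12  85] [ 0.664 -0.371]
200 [543 129  32  13 239] [ 0.618 -0.298]
200 [368 165  26   8 174] [ 0.496 -0.117]
200 [367 210  12   6  65] [ 0.438 -0.132]
170 [185  41  21  17  62] [0.541 0.138]
170 [118 104  13  30 163] [0.431 0.196]
170 [220 104  22  29 193] [0.482 0.075]
170 [622 116  18  14 144] [ 0.663 -0.37 ]
170 [542 128  44  15 397] [ 0.619 -0.304]
170 [201 130  14  13  71] [0.45  0.095]
170 [268 142   8  35  61] [0.454 0.013]
170 [367 164  28   9 208] [ 0.496 -0.116]
170 [366 209  14   7  83] [ 0.439 -0.133]
140 [621 116  19  16 198] [ 0.662 -0.369]
140 [541 128  53  18 561] [ 0.62 -0.31]
140 [367 164  28   9 232] [ 0.496 -0.117]
140 [366 209  14   8  95] [ 0.438 -0.132]
140 [304 237  16  13 114] [ 0.366 -0.075]
```

View pics/w10.png

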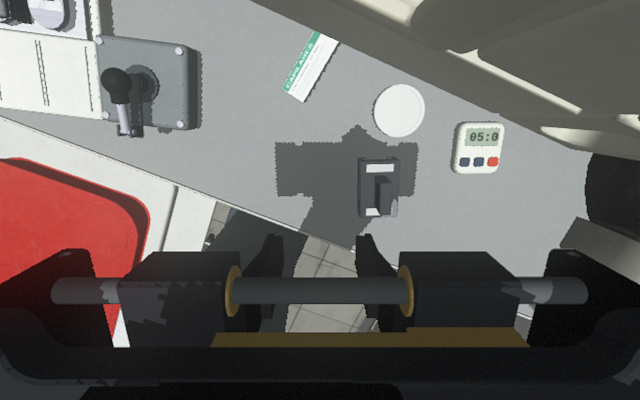

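step_arm(delta_pos=[[-0.14, 0.39, 0.1], [-0.14, 0.39, 0.3], [-0.14, 0.39, 0.6], [-0.14, 0.39, 0.85], [-0.14, 0.39, 0.99], [-0.14, 0.39, 0.99], [-0.14, 0.39, 0.99], [-0.14, 0.39, 0.99], [-0.14, 0.39, 0.99], [-0.14, 0.39, 0.99], [-0.14, 0.39, 0.99], [-0.14, 0.39, 0.99]], rot=[[0, 0, -0.005], [0, 0, -0.005], [0, 0, -0.005], [0, 0, -0.005], [0, 0, -0.005], [0, 0, -0.005], [0, 0, -0.005], [0, 0, -0.005], [0, 0, -0.005], [0, 0, -0.005], [0, 0, -0.005], [0, 0, -0.005]], gripper=[0, 0, 0, 0, 0, 0, 0, -1, -1, -1, -1, -1])

```text
time_s: 24.92
tool_pos: [0.4616, -0.1334, 0.0474]
tool_rot: [180.0, 0.0, 22.9]
force: [-0.1, 1.2, 3.6]
grip_width: 0.0138
grasp_force: 34.8
```

step_arm(delta_pos=[[0, 0, -0.3], [0, 0, -0.6], [0.15, -0.35, -0.65], [0.33, -0.78, -0.65], [0.33, -0.78, -0.65], [0.33, -0.78, -0.65], [0.33, -0.78, -0.65]], rot=[[0, 0, 0], [0, 0, 0], [0, 0, 0], [0, 0, 0], [0, 0, 0], [0, 0, 0], [0, 0, 0]], gripper=[-1, -1, -1, -1, -1, -1, -1])

```text
time_s: 25.8
tool_pos: [0.4614, 0.0351, 0.1767]
tool_rot: [180.0, 0.1, 22.8]
force: [0.6, -0.9, -1.1]
grip_width: 0.0139
grasp_force: 34.8
```

step_arm(delta_pos=[[0.3, -0.85, 0], [0.3, -0.85, 0], [0.3, -0.85, 0], [0.3, -0.85, 0], [0.3, -0.85, 0], [0.3, -0.85, 0]], rot=[[0, 0, 0.086], [0, 0, 0.086], [0, 0, 0.086], [0, 0, 0.086], [0, 0, 0.086], [0, 0, 0.086]], gripper=[-1, -1, -1, -1, -1, -1])

```text
time_s: 26.55
tool_pos: [0.4517, 0.2134, 0.1767]
tool_rot: [179.9, 0.0, 15.2]
force: [-0.1, -0.6, -2.4]
grip_width: 0.0138
grasp_force: 34.8
```

```bash
python3 - <<'E'
from h import *
o=env.get_obs();print(o['tool_pos'],feed(o['tool_pos']),o['tool_rot'],o['grasp_force'],o['grip_width'])
c=viewer.read_camera('wrist');print(pad(c,320,186,o['tool_pos'][2]-.018));print(rel(np.append(E0*(L0-.0986)+E1*(T0-.0538),.12),15.5))
E
```

```text
[0.45165531 0.21338566 0.17671185] [-102.8 -101.6  176.7] [1.79939912e+02 4.41084981e-02 1.52420613e+01] 34.824574291706085 0.013758286435443459
(array([ 30,   5,  58,  17, 859], dtype=int32), array([0.0383, 0.0009, 0.0181]))
(array([ 0.0198, -0.2377,  0.2839]), array([ 0.0006,  0.0004, -0.0028]))
```

step_arm(delta_pos=[[0.02, -0.237, 0], [0.02, -0.237, 0], [0.02, -0.237, 0.2], [0.02, -0.237, 0.4], [0.02, -0.237, 0.48], [0.02, -0.237, 0.48], [0.02, -0.237, 0.48]], rot=[[0, 0, -0.002], [0, 0, -0.002], [0, 0, -0.002], [0, 0, -0.002], [0, 0, -0.002], [0, 0, -0.002], [0, 0, -0.002]], gripper=[-1, -1, -1, -1, -1, -1, -1])

```text
time_s: 27.48
tool_pos: [0.4433, 0.263, 0.0826]
tool_rot: [-180.0, -0.1, 15.6]
force: [-0.0, -0.8, -1.3]
grip_width: 0.0136
grasp_force: 34.8
```

```bash
python3 - <<'E'
from h import *
o=env.get_obs();print(o['tool_pos'],feed(o['tool_pos']),o['tool_rot'],o['force'])
E
```

```text
[0.44329028 0.2630402  0.08256908] [-97.6 -51.5  82.6] [-1.79991335e+02 -1.37017949e-01  1.56195021e+01] [-0.00426165 -0.82235887 -1.3327499 ]
```

step_arm(delta_pos=[[-0.003, 0.011, 0.01], [-0.003, 0.011, 0.02], [-0.003, 0.011, 0.026], [-0.003, 0.011, 0.026], [-0.003, 0.011, 0.026]], rot=[[0, 0, 0.001], [0, 0, 0.001], [0, 0, 0.001], [0, 0, 0.001], [0, 0, 0.001]], gripper=[-1, -1, -1, -1, -1])

```text
time_s: 28.1
tool_pos: [0.4427, 0.2601, 0.0774]
tool_rot: [179.9, -0.0, 15.5]
force: [-3.2, -2.8, 10.6]
grip_width: 0.0139
grasp_force: 34.9
```

```bash
python3 - <<'E'
from h import *
o=env.get_obs();print(o['tool_pos'],feed(o['tool_pos']),o['tool_rot'],o['force'])
E
```

```text
[0.4427311  0.26014725 0.07742334] [-98.9 -54.1  77.4] [ 1.79900328e+02 -3.44340201e-02  1.55481828e+01] [-3.19544543 -2.76024744 10.58079548]
```

step_arm(delta_pos=[[0.03, 0, -0.005], [0.08, 0, -0.005], [0.13, 0, -0.005], [0.18, 0, -0.005], [0.22, 0, -0.005], [0.26, 0, -0.005], [0.3, 0, -0.005], [0.34, 0, -0.005], [0.38, 0, -0.005], [0.41, 0, -0.005], [0.43, 0, -0.005], [0.45, 0, -0.005], [0.47, 0, -0.005], [0.48, 0, -0.005], [0.48, 0, -0.005]], rot=[[0, 0, 0], [0, 0, 0], [0, 0, 0], [0, 0, 0], [0, 0, 0], [0, 0, 0], [0, 0, 0], [0, 0, 0], [0, 0, 0], [0, 0, 0], [0, 0, 0], [0, 0, 0], [0, 0, 0], [0, 0, 0], [0, 0, 0]], gripper=[-1, -1, -1, -1, -1, -1, -1, -1, -1, -1, -1, -1, -1, -1, -1])

```text
time_s: 29.98
tool_pos: [0.5304, 0.2856, 0.0773]
tool_rot: [179.9, 0.5, 15.6]
force: [-12.3, -5.4, 16.6]
grip_width: 0.0139
grasp_force: 35.0
```

```bash
python3 - <<'E'
from h import *
o=env.get_obs();print(o['tool_pos'],feed(o['tool_pos']),o['tool_rot'],o['force'],o['grasp_force'])
E
```

```text
[0.5304025  0.28564983 0.07730055] [ -7.6 -53.   77.3] [179.88182728   0.54472371  15.61203667] [-12.26656704  -5.36372304  16.58009172] 35.00953728798777
```

Push a little more to confirm the stop, then release.

step_arm(delta_pos=[[0.015, 0, -0.005], [0.025, 0, -0.005], [0.025, 0, -0.005]], rot=[[0, 0, 0], [0, 0, 0], [0, 0, 0]], gripper=[-1, -1, -1])

```text
time_s: 30.35
tool_pos: [0.5307, 0.2858, 0.0774]
tool_rot: [179.8, 1.1, 15.7]
force: [-21.6, -9.1, 22.4]
grip_width: 0.0138
grasp_force: 35.0
```

step_arm(delta_pos=[[-0.04, 0.0, -0.005], [-0.04, 0.0, -0.005], [-0.04, 0.0, -0.005], [-0.04, 0.0, -0.01], [-0.06, 0.0, -0.2], [-0.08, 0.0, -0.45], [-0.1, 0.0, -0.6], [-0.1, 0.0, -0.6], [-0.1, 0.0, -0.6]], rot=[[0, 0, 0], [0, 0, 0], [0, 0, 0], [0, 0, 0], [0, 0, 0], [0, 0, 0], [0, 0, 0], [0, 0, 0], [0, 0, 0]], gripper=[-1, 0, 0, 0, 0, 0, 0, 0, 0])

```text
time_s: 31.48
tool_pos: [0.5201, 0.2816, 0.1971]
tool_rot: [180.0, 0.1, 15.5]
force: [-0.2, -1.0, -0.9]
grip_width: 0.0435
grasp_force: 0.0
```

```bash
python3 - <<'E'
from h import *
o=env.get_obs();print(o['tool_pos'],feed(o['tool_pos']),o['tool_rot'],o['force'],o['grip_width'])
c=viewer.read_camera('wrist');cv2.imwrite('pics/w11.png',c['img'][:,:,::-1])
g=cv2.cvtColor(c['img'],cv2.COLOR_RGB2GRAY)
for y in (.054,0,-.054):
    X=np.append(E0*(L0+.0294)+E1*(T0+y),.059);u,v=px(c,X);u,v=int(u),int(v)
    w=g[v-7:v+12,u-22:u+22];n,_,st,ce=cv2.connectedComponentsWithStats((w>170).astype('uint8'))
    for i in range(1,n):
        if st[i,4]>80:print(y,st[i],feed(ray(c,ce[i][0]+u-22,ce[i][1]+v-7,.059)))
# knob: dark blob
k=px(c,np.append(E0*(L0-.085)+E1*(T0-.143),.07));print('knob px',k)
E
```

```text
[0.52013287 0.28156587 0.19705663] [-18.6 -54.2 197.1] [1.79969467e+02 5.35118573e-02 1.55351671e+01] [-0.17126367 -1.03378406 -0.89770525] 0.043521182047994864
0.054 [  4   2  37  11 375] [29.4 54.5 59. ]
0 [  4   2  37  12 382] [29.4  0.6 59. ]
-0.054 [  5   2  36  12 384] [ 29.6 -54.   59. ]
knob px (np.float64(402.4850739051508), np.float64(254.96578544047537))
```

```bash
python3 - <<'E'
from h import *
o=env.get_obs();print(np.round(o['qpos'],1))
ax=E0*(L0-.085)+E1*(T0-.0005-.143);print('axis',ax)
c=viewer.read_camera('wrist')
im=c['img'];u,v=map(int,px(c,np.append(ax,.07)));print(u,v,im[v,u])
E
```

```text
[  14.4   21.   -55.9   93.1   17.8   75.6 -118.7]
axis [0.4799464 0.1777068]
403 254 [30 32 33]
```

step_arm(delta_pos=[[-0.43, 0.42, -0.15], [-0.43, 0.42, -0.15], [-0.43, 0.42, -0.15], [-0.43, 0.42, -0.15], [-0.43, 0.42, -0.15], [-0.43, 0.42, -0.15], [-0.43, 0.42, -0.15], [-0.43, 0.42, -0.15], [-0.43, 0.42, -0.15], [-0.43, 0.42, -0.15], [-0.43, 0.42, -0.15], [-0.43, 0.42, -0.15], [-0.43, 0.42, -0.15]], rot=[[0, 0, 0], [0, 0, 0], [0, 0, 0], [0, 0, 0.95], [0, 0, 0.95], [0, 0, 0.95], [0, 0, 0.95], [0, 0, 0.95], [0, 0, 0.95], [0, 0, 0.95], [0, 0, 0.95], [0, 0, 0.95], [0, 0, 0.95]], gripper=[0, 0, 0, 0, 0, 0, 0, 0, 0, 0, 0, 0, 0])

```text
time_s: 33.2
tool_pos: [0.4514, 0.1409, 0.2304]
tool_rot: [-178.4, 2.1, -63.9]
force: [-0.4, -0.2, 0.3]
grip_width: 0.0435
grasp_force: 0.0
```

```bash
python3 - <<'E'
from h import *
o=env.get_obs();print(np.round(o['qpos'],1),o['tool_rot'])
E
```

```text
[  73.8  -17.1  -79.   106.5  -19.8   76.8 -154.2] [-178.39592153    2.12639292  -63.92853046]
```

step_arm(delta_pos=[[0, 0, 0], [0, 0, 0], [0, 0, 0], [0, 0, 0], [0, 0, 0], [0, 0, 0], [0, 0, 0], [0, 0, 0], [0, 0, 0], [0, 0, 0], [0, 0, 0]], rot=[[0, 0, -0.95], [0, 0, -0.95], [0, 0, -0.95], [0, 0, -0.95], [0, 0, -0.95], [0, 0, -0.95], [0, 0, -0.95], [0, 0, -0.95], [0, 0, -0.95], [0, 0, -0.95], [0, 0, -0.95]], gripper=[0, 0, 0, 0, 0, 0, 0, 0, 0, 0, 0])

```text
time_s: 34.58
tool_pos: [0.4511, 0.1433, 0.2305]
tool_rot: [-177.8, -1.3, 17.9]
force: [-0.1, 0.7, -0.6]
grip_width: 0.0435
grasp_force: 0.0
```

```bash
python3 - <<'E'
from h import *
o=env.get_obs();print(np.round(o['qpos'],1),o['tool_rot'],o['tool_pos'])
E
```

```text
[ 55.6  -5.9 -69.6 106.6  -8.1  74.5 -83.9] [-177.7673353   -1.2779987   17.8937263] [0.45107287 0.1433296  0.23050217]
```

step_arm(delta_pos=[[0, 0, 0], [0, 0, 0], [0, 0, 0], [0, 0, 0], [0, 0, 0], [0, 0, 0], [0, 0, 0], [0, 0, 0], [0, 0, 0], [0, 0, 0]], rot=[[0, 0, -1], [0, 0, -1], [0, 0, -1], [0, 0, -1], [0, 0, -1], [0, 0, -1], [0, 0, -1], [0, 0, -1], [0, 0, -1], [0, 0, -1]], gripper=[0, 0, 0, 0, 0, 0, 0, 0, 0, 0])

```text
time_s: 35.83
tool_pos: [0.4512, 0.1428, 0.2305]
tool_rot: [178.9, -2.3, 103.7]
force: [0.5, -1.2, -0.1]
grip_width: 0.044
grasp_force: 0.0
```

step_arm(delta_pos=[[0, 0, 0], [0, 0, 0], [0, 0, 0], [0, 0, 0], [0, 0, 0], [0, 0, 0], [0, 0, 0], [0, 0, 0], [0, 0, 0], [0, 0, 0]], rot=[[0, 0, -1], [0, 0, -1], [0, 0, -1], [0, 0, -1], [0, 0, -1], [0, 0, -1], [0, 0, -1], [0, 0, -1], [0, 0, -1], [0, 0, -1]], gripper=[0, 0, 0, 0, 0, 0, 0, 0, 0, 0])

```text
time_s: 37.08
tool_pos: [0.4512, 0.1428, 0.2306]
tool_rot: [177.6, 0.9, -170.5]
force: [0.4, -0.1, 0.4]
grip_width: 0.0434
grasp_force: 0.0
```

```bash
python3 - <<'E'
from h import *
o=env.get_obs();print(np.round(o['qpos'],1),o['tool_rot'],o['tool_pos'])
ax=E0*(L0-.085)+E1*(T0-.0005-.143)
print(rel(np.append(ax,.12),195.5))
c=viewer.read_camera('wrist');cv2.imwrite('pics/w12.png',c['img'][:,:,::-1])
print(px(c,np.append(ax,.07)),px(c,np.append(ax-E0*.05,.07)))
E
```

```text
[ 40.3  -4.  -56.2 106.8  -5.8  74.3  85.2] [ 177.61405116    0.94723144 -170.45057344] [0.45119661 0.14282756 0.23055589]
(array([-0.1615,  0.1249,  0.5612]), array([ 0.0272,  0.0125, -0.069 ]))
(np.float64(339.81833182135944), np.float64(212.45974639716778)) (np.float64(336.03768691088777), np.float64(169.39125538879136))
```

step_arm(delta_pos=[[-0.161, 0.125, 0.1], [-0.161, 0.125, 0.3], [-0.161, 0.125, 0.5], [-0.161, 0.125, 0.56], [-0.161, 0.125, 0.56], [-0.161, 0.125, 0.56]], rot=[[0.027, 0.0125, -0.069], [0.027, 0.0125, -0.069], [0.027, 0.0125, -0.069], [0.027, 0.0125, -0.069], [0.027, 0.0125, -0.069], [0.027, 0.0125, -0.069]], gripper=[0.1, 0.1, 0.1, 0.1, 0.1, 0.1])

```text
time_s: 37.88
tool_pos: [0.4808, 0.178, 0.1218]
tool_rot: [-180.0, 0.2, -164.3]
force: [-0.2, 0.0, 0.8]
grip_width: 0.048
grasp_force: 0.0
```

```bash
python3 - <<'E'
from h import *
o=env.get_obs();print(feed(o['tool_pos']),o['tool_rot'],o['tool_pos'])
c=viewer.read_camera('wrist');cv2.imwrite('pics/w13.png',c['img'][:,:,::-1])
ax=E0*(L0-.085)+E1*(T0-.0005-.143)
print(rel(np.append(ax,.066),195.5),px(c,np.append(ax,.07)),px(c,np.append(ax-E0*.05,.07)))
E
```

```text
[ -84.1 -143.4  121.8] [-1.79980568e+02  1.54583307e-01 -1.64315233e+02] [0.48083549 0.17803422 0.12184095]
(array([0.0059, 0.    , 0.2795]), array([-0.0004,  0.002 ,  0.0022])) (np.float64(320.05084928282736), np.float64(221.64772388976542)) (np.float64(320.2956271151414), np.float64(154.46049220586372))
```

View pics/w13.png

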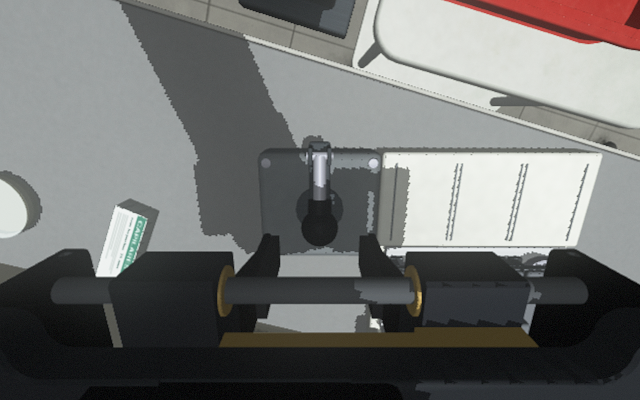

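step_arm(delta_pos=[[0.006, 0, 0.15], [0.006, 0, 0.25], [0.006, 0, 0.28], [0.006, 0, 0.28], [0.006, 0, 0.28], [0.006, 0, 0.28], [0.006, 0, 0.28], [0.006, 0, 0.28], [0.006, 0, 0.28]], rot=[[0, 0, 0.002], [0, 0, 0.002], [0, 0, 0.002], [0, 0, 0.002], [0, 0, 0.002], [0, 0, 0.002], [0, 0, 0.002], [0, 0, 0.002], [0, 0, 0.002]], gripper=[0.1, 0.1, 0.1, 0.1, 0.1, -1, -1, -1, -1], squeeze=20)

```text
time_s: 39.05
tool_pos: [0.4786, 0.1776, 0.0643]
tool_rot: [180.0, 0.0, -164.4]
force: [-0.3, 0.5, 1.1]
grip_width: 0.0234
grasp_force: 19.8
```

step_arm(delta_pos=[[0.004, 0, -0.043], [0.015, 0, -0.086], [0.033, 0, -0.125], [0.058, 0, -0.161], [0.089, 0, -0.192], [0.125, 0, -0.217], [0.164, 0, -0.235], [0.207, 0, -0.246], [0.25, 0, -0.25], [0.265, 0, -0.25], [0.265, 0, -0.25], [0.265, 0, -0.25]], rot=[[0, 0, 0], [0, 0, 0], [0, 0, 0], [0, 0, 0], [0, 0, 0], [0, 0, 0], [0, 0, 0], [0, 0, 0], [0, 0, 0], [0, 0, 0], [0, 0, 0], [0, 0, 0]], gripper=[-1, -1, -1, -1, -1, -1, -1, -1, -1, -1, -1, -1], squeeze=30)

```text
time_s: 40.55
tool_pos: [0.4336, 0.1648, 0.1171]
tool_rot: [-180.0, 0.9, -164.4]
force: [12.3, 3.5, -20.1]
grip_width: 0.0239
grasp_force: 30.0
```

```bash
python3 - <<'E'
from h import *
o=env.get_obs();print(feed(o['tool_pos']),o['tool_rot'],o['force'],np.round(o['qpos'],1),o['grip_width'],o['grasp_force'])
E
```

```text
[-133.2 -143.5  117.1] [-179.99616801    0.85704187 -164.43548748] [ 12.27094832   3.45188203 -20.08809353] [ 38.5   5.  -63.9 115.8   5.3  61.3  77.8] 0.023907664629634735 29.996366500854492
```

step_arm(delta_pos=[[-0.005, 0, 0.01], [-0.005, 0, 0.01], [-0.005, 0, 0.01]], rot=[[0, 0, 0], [0, 0, 0], [0, 0, 0]], gripper=[-1, -1, -1])

```text
time_s: 40.92
tool_pos: [0.4341, 0.1651, 0.1165]
tool_rot: [-179.9, 0.7, -164.4]
force: [5.8, 1.1, 2.1]
grip_width: 0.0243
grasp_force: 30.0
```

```bash
python3 - <<'E'
from h import *
o=env.get_obs();print(feed(o['tool_pos']),o['tool_rot'],o['force'],np.round(o['qpos'],1),o['grip_width'],o['grasp_force'])
print([f"[{.26*(1-np.cos(t)):.3f}, {.26*np.sin(t):.3f}]" for t in np.radians(12*np.arange(1,31))])
E
```

```text
[-132.6 -143.4  116.5] [-179.9458677     0.70519389 -164.43627445] [5.79648156 1.09928488 2.11185571] [ 38.2   5.4 -63.9 115.6   5.8  61.4  77.3] 0.024346545502937283 30.000406801700592
['[0.006, 0.054]', '[0.022, 0.106]', '[0.050, 0.153]', '[0.086, 0.193]', '[0.130, 0.225]', '[0.180, 0.247]', '[0.233, 0.259]', '[0.287, 0.259]', '[0.340, 0.247]', '[0.390, 0.225]', '[0.434, 0.193]', '[0.470, 0.153]', '[0.498, 0.106]', '[0.514, 0.054]', '[0.520, 0.000]', '[0.514, -0.054]', '[0.498, -0.106]', '[0.470, -0.153]', '[0.434, -0.193]', '[0.390, -0.225]', '[0.340, -0.247]', '[0.287, -0.259]', '[0.233, -0.259]', '[0.180, -0.247]', '[0.130, -0.225]', '[0.086, -0.193]', '[0.050, -0.153]', '[0.022, -0.106]', '[0.006, -0.054]', '[0.000, -0.000]']
```

step_arm(delta_pos=[[-0.006, 0.054, 0], [-0.022, 0.106, 0], [-0.05, 0.153, 0], [-0.086, 0.193, 0], [-0.13, 0.225, 0], [-0.18, 0.247, 0], [-0.233, 0.259, 0], [-0.287, 0.259, 0], [-0.34, 0.247, 0], [-0.39, 0.225, 0], [-0.434, 0.193, 0], [-0.47, 0.153, 0], [-0.498, 0.106, 0], [-0.514, 0.054, 0], [-0.52, 0.0, 0]], rot=[[0, 0, 0], [0, 0, 0], [0, 0, 0], [0, 0, 0], [0, 0, 0], [0, 0, 0], [0, 0, 0], [0, 0, 0], [0, 0, 0], [0, 0, 0], [0, 0, 0], [0, 0, 0], [0, 0, 0], [0, 0, 0], [0, 0, 0]], gripper=[-1, -1, -1, -1, -1, -1, -1, -1, -1, -1, -1, -1, -1, -1, -1])

```text
time_s: 42.8
tool_pos: [0.5303, 0.1951, 0.1164]
tool_rot: [179.8, 0.3, -164.4]
force: [-3.9, 4.2, 5.6]
grip_width: 0.0243
grasp_force: 30.0
```

```bash
python3 - <<'E'
from h import *
o=env.get_obs();print(feed(o['tool_pos']),o['tool_rot'],o['force'],np.round(o['qpos'],1),o['grip_width'],o['grasp_force'])
E
```

```text
[ -31.9 -140.2  116.4] [ 179.76840118    0.32924908 -164.36106903] [-3.87186624  4.17082976  5.61125577] [ 25.9  22.8 -58.3 102.3  21.   66.3  66.8] 0.024325271338844073 30.001165866851807
```

step_arm(delta_pos=[[0.006, -0.054, 0], [0.022, -0.106, 0], [0.05, -0.153, 0], [0.086, -0.193, 0], [0.13, -0.225, 0], [0.18, -0.247, 0], [0.233, -0.259, 0], [0.287, -0.259, 0], [0.34, -0.247, 0], [0.39, -0.225, 0], [0.434, -0.193, 0], [0.47, -0.153, 0], [0.498, -0.106, 0], [0.514, -0.054, 0], [0.52, 0.0, 0]], rot=[[0, 0, 0], [0, 0, 0], [0, 0, 0], [0, 0, 0], [0, 0, 0], [0, 0, 0], [0, 0, 0], [0, 0, 0], [0, 0, 0], [0, 0, 0], [0, 0, 0], [0, 0, 0], [0, 0, 0], [0, 0, 0], [0, 0, 0]], gripper=[-1, -1, -1, -1, -1, -1, -1, -1, -1, -1, -1, -1, -1, -1, -1])

```text
time_s: 44.68
tool_pos: [0.4345, 0.1635, 0.1165]
tool_rot: [-179.8, 0.7, -164.5]
force: [6.5, -2.8, 2.8]
grip_width: 0.0242
grasp_force: 30.0
```

step_arm(delta_pos=[[-0.006, 0.054, 0], [-0.022, 0.106, 0], [-0.05, 0.153, 0], [-0.086, 0.193, 0], [-0.13, 0.225, 0], [-0.18, 0.247, 0], [-0.233, 0.259, 0], [-0.287, 0.259, 0], [-0.34, 0.247, 0], [-0.39, 0.225, 0], [-0.434, 0.193, 0], [-0.47, 0.153, 0], [-0.498, 0.106, 0], [-0.514, 0.054, 0], [-0.52, 0.0, 0]], rot=[[0, 0, 0], [0, 0, 0], [0, 0, 0], [0, 0, 0], [0, 0, 0], [0, 0, 0], [0, 0, 0], [0, 0, 0], [0, 0, 0], [0, 0, 0], [0, 0, 0], [0, 0, 0], [0, 0, 0], [0, 0, 0], [0, 0, 0]], gripper=[-1, -1, -1, -1, -1, -1, -1, -1, -1, -1, -1, -1, -1, -1, -1])

```text
time_s: 46.55
tool_pos: [0.5303, 0.1951, 0.1165]
tool_rot: [179.8, 0.3, -164.4]
force: [-3.7, 5.3, 6.3]
grip_width: 0.024
grasp_force: 30.0
```

step_arm(delta_pos=[[0.006, -0.054, 0], [0.022, -0.106, 0], [0.05, -0.153, 0], [0.086, -0.193, 0], [0.13, -0.225, 0], [0.18, -0.247, 0], [0.233, -0.259, 0], [0.287, -0.259, 0], [0.34, -0.247, 0], [0.39, -0.225, 0], [0.434, -0.193, 0], [0.47, -0.153, 0], [0.498, -0.106, 0], [0.514, -0.054, 0], [0.52, 0.0, 0], [0.52, 0.015, 0], [0.52, 0.015, 0]], rot=[[0, 0, 0], [0, 0, 0], [0, 0, 0], [0, 0, 0], [0, 0, 0], [0, 0, 0], [0, 0, 0], [0, 0, 0], [0, 0, 0], [0, 0, 0], [0, 0, 0], [0, 0, 0], [0, 0, 0], [0, 0, 0], [0, 0, 0], [0, 0, 0], [0, 0, 0]], gripper=[-1, -1, -1, -1, -1, -1, -1, -1, -1, -1, -1, -1, -1, -1, -1, -1, -1])

```text
time_s: 48.68
tool_pos: [0.4339, 0.1656, 0.1164]
tool_rot: [-179.7, 0.7, -164.5]
force: [5.1, -3.7, 4.6]
grip_width: 0.0241
grasp_force: 30.0
```

```bash
python3 - <<'E'
from h import *
o=env.get_obs();print(feed(o['tool_pos']),o['tool_rot'],o['force'],np.round(o['qpos'],1),o['grip_width'],o['grasp_force'])
E
```

```text
[-132.7 -142.9  116.4] [-179.71611403    0.66258773 -164.48566916] [ 5.07160715 -3.65506585  4.60473797] [ 42.1   6.6 -68.5 115.5   7.4  61.7  75.8] 0.024059374711538718 30.00101387500763
```

step_arm(delta_pos=[[0, 0.02, 0], [0, 0.03, 0], [0, 0.03, 0], [0, 0.0, 0], [0, 0.0, 0]], rot=[[0, 0, 0], [0, 0, 0], [0, 0, 0], [0, 0, 0], [0, 0, 0]], gripper=[-1, -1, -1, -1, -1])

```text
time_s: 49.3
tool_pos: [0.4339, 0.1655, 0.1165]
tool_rot: [-179.8, 0.7, -164.5]
force: [6.3, -4.5, 4.1]
grip_width: 0.0238
grasp_force: 30.0
```

```bash
python3 - <<'E'
from h import *
o=env.get_obs();print(feed(o['tool_pos']),o['force'])
c=viewer.read_camera('top');im=c['img']
cv2.imwrite('pics/t5.png',cv2.resize(im[145:245,195:325][:,:,::-1],None,fx=6,fy=6,interpolation=cv2.INTER_CUBIC))
E
```

```text
[-132.7 -143.   116.5] [ 6.31626435 -4.49262023  4.05138848]
```

View pics/t5.png

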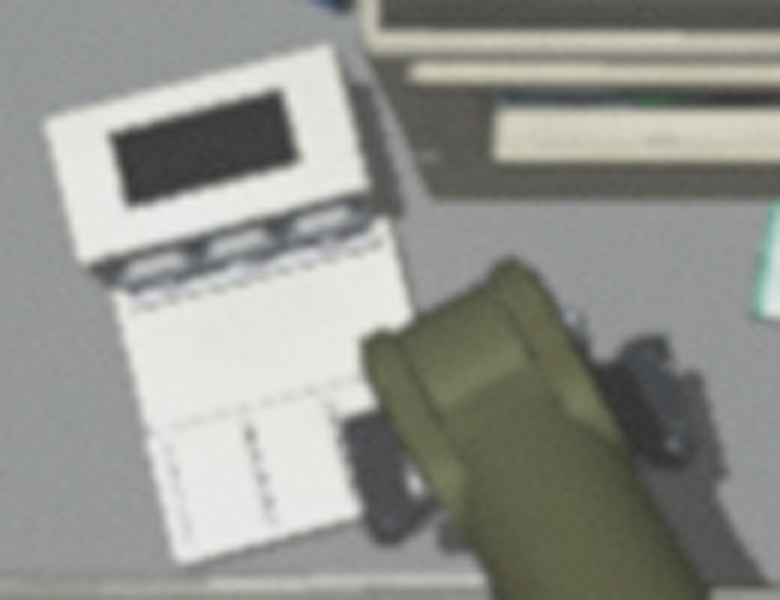

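step_arm(delta_pos=[[-0.043, 0, 0.004], [-0.09, 0, 0.015], [-0.13, 0, 0.033], [-0.167, 0, 0.058], [-0.2, 0, 0.089], [-0.225, 0, 0.125], [-0.243, 0, 0.164], [-0.255, 0, 0.207], [-0.26, 0, 0.25], [-0.26, 0, 0.26], [-0.26, 0, 0.26]], rot=[[0, 0, 0], [0, 0, 0], [0, 0, 0], [0, 0, 0], [0, 0, 0], [0, 0, 0], [0, 0, 0], [0, 0, 0], [0, 0, 0], [0, 0, 0], [0, 0, 0]], gripper=[-1, -1, -1, -1, -1, -1, -1, -1, -1, -1, -1])

```text
time_s: 50.72
tool_pos: [0.483, 0.1793, 0.0633]
tool_rot: [-179.9, 0.5, -164.6]
force: [6.5, -2.8, 0.3]
grip_width: 0.0236
grasp_force: 29.7
```

```bash
python3 - <<'E'
from h import *
o=env.get_obs();print(feed(o['tool_pos']),o['force'],o['grip_width'])
E
```

```text
[ -81.7 -142.8   63.3] [ 6.53666463 -2.78218168  0.274192  ] 0.023613863686295086
```

step_arm(delta_pos=[[0.005, 0, 0.01], [0.005, 0, 0.02], [0.005, 0, 0.02]], rot=[[0, 0, 0], [0, 0, 0], [0, 0, 0]], gripper=[-1, -1, -1])

```text
time_s: 51.1
tool_pos: [0.4828, 0.1792, 0.0597]
tool_rot: [-179.8, 0.6, -164.6]
force: [7.1, -3.7, 2.2]
grip_width: 0.0237
grasp_force: 29.5
```

step_arm(delta_pos=[[0, 0, -0.005], [0, 0, -0.005], [0, 0, -0.005], [0, 0, -0.005], [0, 0, -0.1], [0, 0, -0.3], [0, 0, -0.5], [0, 0, -0.7], [0, 0, -0.7], [0, 0, -0.7]], rot=[[0, 0, 0], [0, 0, 0], [0, 0, 0], [0, 0, 0], [0, 0, 0], [0, 0, 0], [0, 0, 0], [0, 0, 0], [0, 0, 0], [0, 0, 0]], gripper=[0.2, 0.2, 0.2, 0.2, 0.2, 0.2, 0.2, 0.2, 0.2, 0.2])

```text
time_s: 52.35
tool_pos: [0.4765, 0.1799, 0.1963]
tool_rot: [-180.0, -0.0, -164.4]
force: [0.0, -0.4, 0.2]
grip_width: 0.0521
grasp_force: 0.0
```

```bash
python3 - <<'E'
from h import *
o=env.get_obs();print(feed(o['tool_pos']),o['tool_rot'],o['force'])
c=viewer.read_camera('wrist');g=cv2.cvtColor(c['img'],cv2.COLOR_RGB2GRAY)
ax=E0*(L0-.085)+E1*(T0-.0005-.143)
u,v=map(int,px(c,np.append(ax,.07)));print('expect flat',u,v,'upright',px(c,np.append(ax-E0*.05,.12)))
w=g[max(v-120,0):v+40,u-60:u+60]
n,_,st,ce=cv2.connectedComponentsWithStats((w<45).astype('uint8'))
for i in range(1,n):
    if st[i,4]>100:print(st[i],ce[i]+[u-60,max(v-120,0)])
E
```

```text
[ -87.8 -140.4  196.3] [-1.79967533e+02 -1.97547511e-03 -1.64432068e+02] [ 0.01384461 -0.42913845  0.18544917]
expect flat 316 197 upright (np.float64(316.1957248008311), np.float64(154.56462642876267))
[ 47 101  27  35 669] [315.86547085 196.12556054]
```

step_arm(delta_pos=[[-0.014, -0.013, 0.1], [-0.014, -0.013, 0.2], [-0.014, -0.013, 0.3], [-0.014, -0.013, 0.38], [-0.014, -0.013, 0.44], [-0.014, -0.013, 0.47], [-0.014, -0.013, 0.49], [-0.014, -0.013, 0.505], [-0.014, -0.013, 0.52], [-0.014, -0.013, 0.52]], rot=[[0, 0, 0], [0, 0, 0], [0, 0, 0], [0, 0, 0], [0, 0, 0], [0, 0, 0], [0, 0, 0], [0, 0, 0], [0, 0, 0], [0, 0, 0]], gripper=[-1, -1, -1, -1, -1, -1, -1, -1, -1, -1])

```text
time_s: 53.65
tool_pos: [0.4813, 0.1788, 0.0934]
tool_rot: [-180.0, 0.1, -164.4]
force: [-0.7, -0.6, 6.6]
grip_width: 0.0003
grasp_force: 3.2
```

```bash
python3 - <<'E'
from h import *
o=env.get_obs();print(feed(o['tool_pos']),o['tool_rot'],o['force'],o['grip_width'])
E
```

```text
[ -83.4 -142.8   93.4] [-1.79996352e+02  1.39936232e-01 -1.64444068e+02] [-0.68378287 -0.62021287  6.60424256] 0.00030289565573940187
```

step_arm(delta_pos=[[0, 0, -0.1], [0, 0, -0.4], [0, 0, -0.7], [0, 0, -0.7], [0, 0, -0.7], [0, 0, -0.7], [0, 0, -0.7], [0, 0, -0.7]], rot=[[0, 0, 0], [0, 0, 0], [0, 0, 0], [0, 0, 0], [0, 0, 0], [0, 0, 0], [0, 0, 0], [0, 0, 0]], gripper=[-1, -1, -1, -1, -1, -1, -1, -1])

```text
time_s: 54.65
tool_pos: [0.4797, 0.1783, 0.2316]
tool_rot: [180.0, -0.1, -164.4]
force: [-0.2, 0.1, 0.4]
grip_width: 0.0003
grasp_force: 0.0
```

```bash
python3 - <<'E'
from h import *
print(env.get_obs()['tool_pos'],env.sign_off())
E
```

```text
the job is handed in; nothing more can be done
[0.47973591 0.17833554 0.23157702] None
```

All three cassettes were seated against their stops, the carriage wound fully in, the handle folded flat and the arm backed clear; the job is handed in at about 55 s, but sign-off returned no verdict.

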